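Stroke-test the dispensing syringes and clear the bench

ROBOT

A 6-joint arm with a two-finger parallel gripper is mounted at the origin on a cart in front of the work surface, level with it; the furniture and walls round the work are solid. World frame = base frame: x ahead of the robot, y to its left, z up, the work surface at z = 0. Lengths are in m, angles in rad, forces in N, time in s.
With the tool pointing down it reaches from about 0.3 to 0.875 m from the base axis. Payload 4.2 kg.
Tool frame: the origin (TCP) lies on the centre line of the jaws, within the pads' length; the fingertips stand 22 mm ahead of it and the grasp point (between the pads) lies 3 mm ahead of it; x points along the fingers, z is the direction in which the jaws open and shut, and the axes are right-handed (so a half turn about x gives the same grasp; the last joint's range is limited). The gripper opens to 85 mm and grips with 20 to 120 N. Pads are 22 mm wide; open, the fingers measure 114 mm over their backs; the gripper's body (76 mm by 85 mm) begins 54 mm behind the grasp point. The pads swing forward as they close: fully open they stand 13 mm farther back than shut.
Start: joints at [1.286, 0.32, 1.565, -0, 1.257, -0.02], TCP at [0.15, 0.555, 0.231] pointing down, gripper open.
Joint ranges: [-3.11, 3.11], [-0.84, 2.01], [0.21, 2.61], [-1.34, 4.49], [0.05, 2.63], [-2.56, 2.56]. Speed limits (rad/s): [2.57, 2.57, 3.14, 3.14, 3.14, 3.14].

INTERFACE

Orientations are given as a unit quaternion [x, y, z, w].
In Python, from workcell import ctrl gives the robot as it stands.
- The arm moves only by the tool arm_command, never from a script. Its argument "steps" is a list of rows, each a list of 2 entries, a list of its own where there are three numbers: the shift along the tool's x, y, z in m, then the turn, a rotation vector about the tool's x, y, z in rad. A call has 1 to 5 rows; each row shifts and turns the commanded pose from where the row before left it, along the tool's axes as they then stand; what a row does not reach is not made up. A row lasts 1/10 s, in which the tool goes at most 50 mm and 8.59 degrees, less where a joint would pass 70% of its speed; a pose out of reach is approached as far as the arm can. A call with a gripper value outside its range is refused whole. "hand" is the gripper command: -1 is shut, 1 is fully open, values between are in proportion, set as the call begins (left out, the last holds). The fingers move at their own pace and stop on an object; "squeeze" is the grip in N (left out, the last holds). Time passes only in rows, so rows that do not move let the fingers close. It gives the time, the measured TCP pose, the force and the opening at its end, in the units of the state.
- ctrl.observe(): the state, without advancing time (a new reading comes with each control period).
- ctrl.grab_frame(name): name is "scene" or "top" or "wrist"; returns a dict with "image" (400x640x3 uint8, red, green, blue), "range_z" (400x640 float32, m along the optical axis (not along the pixel's ray), 0 where there is no reading), "mtx" (3x3 intrinsics, pixels), "k1" (the pictures are not rectified: a ray, as slopes to the right and down, at radius r is drawn at 1 + k1 r^2 times it, then the intrinsics apply), "extrinsics" (4x4, takes a point from world to camera coordinates). Camera axes: x right, y down, z forward; pixel columns grow to the right and rows downward; lengths in m; the calibration is good to about 2 mm. A picture is of the moment at which its call begins.
- ctrl.close_job(): hands the job in, once; it reports no verdict.
Trained networks look in a picture, given as the dict that the camera call returned (one of the last four; its "shot" number tells which), for a name from the list of things; names that differ only in an ending like _2 or _b are one class to them, and where a whole thing is asked for, a point or a joint stands for the part that bears it (a point fixed in the world has none). Each returns a list of dicts, best first, with "score" (0 to 1); they miss things now and then, are a little off and sometimes report something else, mostly with a low value. They report only what shows in the picture. A call takes as long as a camera call.
- ctrl.find_in(name, picture): "centre" ([column, row] in pixels, amid what is visible of it).
- ctrl.silhouettes(name, picture): "mask" (400x640 bool, what is visible of it) and "centre" ([column, row] in pixels, amid what is visible of it).
- ctrl.tip_of(name, picture): "centre" ([column, row] in pixels: a listed point, or the origin of a listed thing).
The state is a dict: "t": time; "joint_positions": joint angles; "joint_velocities": joint speeds; "joint_torque": joint torques, N m; "tcp_pos": TCP position; "tcp_rot": TCP orientation; "force": force on the tool from outside, world axes, zero at the start; "moment": the same for the moment, N m; "gripper_width": finger opening in m.
Only numpy, scipy, OpenCV 4.12 (cv2) and the standard library are available. Lean on these libraries where they do the work, as an engineer would, in place of code of your own. Each camera call takes 0.05 s, during which the arm holds its last target.

TASK

Before the syringes in the rack are refilled, test every one: push its plunger gently down through its stroke. One that runs fully home stays standing in the rack with the plunger home; if a plunger comes up against a firm stop part-way, it is clogged: do not force it, leave the plunger where it stopped, lift the syringe out by its barrel and throw it in the grey waste tub. Throw the amber scraps of set adhesive on the bench in the tub too, and leave everything else as it is.

Things in the scene. Friction and masses are not known exactly. Their poses are not given: they have to be found in the camera images.
- rack: White syringe rack, fixed: block 66 (x) x 250 (y) mm on a foot plate 90 x 270 x 8 mm, block top 53 mm above the bench. Origin: centre of its underside, on the bench. Four 31 mm holes along its y axis at y = +90, +30, -30, -90 mm, hole floors 8 mm above the bench.
- tub: Open grey plastic waste tub, fixed: 200 (x) x 210 (y) x 105 mm high, 4 mm walls and floor, rim lip sticking out 10 mm more all round. Origin: centre of the underside, on the bench.
- barrel_1 (a point): Syringe with an opaque amber-brown barrel 28 mm in diameter, nozzle down in the rack; 60 g. Point: on the barrel's axis where it is best gripped, 88 mm above the nozzle end (43 mm above the rack block), 12 mm below the finger flange. z points from nozzle to plunger. The flange (4 mm thick) is 28 mm wide along x and 46 mm along y, so grip across x.
- plunger_1 (a joint): Stroke of that syringe's plunger, m: 0 drawn up, 0.030 fully home; grows as it is pushed; starts at 0 to 0.004. It slides at about 3 N and stays where it is left. If the syringe is clogged, a hidden hard plug stops it dead somewhere between 0.015 and 0.023. Stop within 40 N; a push that reaches 8 to 12 N has met a stop.
- thumb_1 (a point): Centre of the top of that plunger's white thumb disc (29 mm in diameter, 4 mm thick), which moves with it: 143 mm above the nozzle end at stroke 0, 113 mm at 0.030 (9 mm above the flange's top). z points up along the syringe.
- barrel_2 (a point): Syringe with an opaque amber-brown barrel 28 mm in diameter, nozzle down in the rack; 60 g. Point: on the barrel's axis where it is best gripped, 88 mm above the nozzle end (43 mm above the rack block), 12 mm below the finger flange. z points from nozzle to plunger. The flange (4 mm thick) is 28 mm wide along x and 46 mm along y, so grip across x.
- plunger_2 (a joint): Stroke of that syringe's plunger, m: 0 drawn up, 0.030 fully home; grows as it is pushed; starts at 0 to 0.004. It slides at about 3 N and stays where it is left. If the syringe is clogged, a hidden hard plug stops it dead somewhere between 0.015 and 0.023. Stop within 40 N; a push that reaches 8 to 12 N has met a stop.
- thumb_2 (a point): Centre of the top of that plunger's white thumb disc (29 mm in diameter, 4 mm thick), which moves with it: 143 mm above the nozzle end at stroke 0, 113 mm at 0.030 (9 mm above the flange's top). z points up along the syringe.
- barrel_3 (a point): Syringe with an opaque amber-brown barrel 28 mm in diameter, nozzle down in the rack; 60 g. Point: on the barrel's axis where it is best gripped, 88 mm above the nozzle end (43 mm above the rack block), 12 mm below the finger flange. z points from nozzle to plunger. The flange (4 mm thick) is 28 mm wide along x and 46 mm along y, so grip across x.
- plunger_3 (a joint): Stroke of that syringe's plunger, m: 0 drawn up, 0.030 fully home; grows as it is pushed; starts at 0 to 0.004. It slides at about 3 N and stays where it is left. If the syringe is clogged, a hidden hard plug stops it dead somewhere between 0.015 and 0.023. Stop within 40 N; a push that reaches 8 to 12 N has met a stop.
- thumb_3 (a point): Centre of the top of that plunger's white thumb disc (29 mm in diameter, 4 mm thick), which moves with it: 143 mm above the nozzle end at stroke 0, 113 mm at 0.030 (9 mm above the flange's top). z points up along the syringe.
- barrel_4 (a point): Syringe with an opaque amber-brown barrel 28 mm in diameter, nozzle down in the rack; 60 g. Point: on the barrel's axis where it is best gripped, 88 mm above the nozzle end (43 mm above the rack block), 12 mm below the finger flange. z points from nozzle to plunger. The flange (4 mm thick) is 28 mm wide along x and 46 mm along y, so grip across x.
- plunger_4 (a joint): Stroke of that syringe's plunger, m: 0 drawn up, 0.030 fully home; grows as it is pushed; starts at 0 to 0.004. It slides at about 3 N and stays where it is left. If the syringe is clogged, a hidden hard plug stops it dead somewhere between 0.015 and 0.023. Stop within 40 N; a push that reaches 8 to 12 N has met a stop.
- thumb_4 (a point): Centre of the top of that plunger's white thumb disc (29 mm in diameter, 4 mm thick), which moves with it: 143 mm above the nozzle end at stroke 0, 113 mm at 0.030 (9 mm above the flange's top). z points up along the syringe.
- scrap_1_mid (a point): Amber lump of set hot-melt adhesive, chunky, about 33 mm across and 26 mm high, 25 g; the point is its middle, 13 mm above its underside. It may be absent.
- scrap_2_mid (a point): Amber lump of set hot-melt adhesive, chunky, about 33 mm across and 26 mm high, 25 g; the point is its middle, 13 mm above its underside. It may be absent.
- scrap_3_mid (a point): Amber lump of set hot-melt adhesive, chunky, about 33 mm across and 26 mm high, 25 g; the point is its middle, 13 mm above its underside. It may be absent.
- scrap_4_mid (a point): Amber lump of set hot-melt adhesive, chunky, about 33 mm across and 26 mm high, 25 g; the point is its middle, 13 mm above its underside. It may be absent.
- petri_mid (a point): Bystander: small glass dish with a resin drop, 60 mm in diameter, 12 mm high; the point is its middle. Leave alone.
- jar_mid (a point): Bystander: white screw-top jar with a blue lid, 59 mm in diameter, 72 mm high; the point is its middle. Leave alone.
- beaker_mid (a point): Bystander: glass beaker, 60 mm in diameter, 82 mm high; the point is its middle. Leave alone.
- applicator (a point): Fixed obstacle: black melt applicator parked on its controller in the middle of the bench; it takes up x from 0.58 m on, y from -0.12 to 0.10 m, heights 0.12 to 0.53 m. Go round it in front (x about 0.42 m) when carrying from side to side.

How it is judged:
By the outcome, as a careful person would: the job done as asked, in the order asked, and still so for the second after the job is handed in, with the robot touching nothing.
Of plug_1, plug_2, plug_3, plug_4 only 1 to 2 are there at a start; the rules pass over those that are not, and their reading is None.
Of scrap_1, scrap_2, scrap_3, scrap_4 only 3 to 4 are there at a start; the rules pass over those that are not, and their reading is None.
At some moment in a run one of scrap_1, scrap_2, scrap_3, scrap_4 may be knocked a few centimetres aside while the robot is not near it.
Once in a run the grip may slacken for a moment while it holds something.
It also fails if it takes over 210 s, if anything falls off the work surface, if the arm or the gripper's body presses on something with over 40 N, if the wrist force passes 120 N, or if a joint passes its speed limit or range.

## Working session

There is one attempt and no reset: what is moved stays moved. The work goes in short steps, Python scripts to look and compute and a tool call to move; the robot and the scene stay as the last step left them, time stands still between calls to the robot, and variables do not carry over. Pictures are saved under pics/ and viewed, and the job is handed in when it is done.

Besides the shell and the picture viewer there is one more tool, called after "Emit:" as name(argument=value, ...) on one line, values as JSON. arm_command: Moves the arm, as the interface text tells. Its arguments: {"type":"object","properties":{"steps":{"type":"array","items":{"type":"array"}},"hand":{"type":"number"},"squeeze":{"type":"number"}},"required":["steps"]}

```bash
ls; mkdir -p pics
cat > h.py <<'E'
import numpy as np, cv2
from workcell import ctrl
from scipy.spatial.transform import Rotation as R
def ray(p,f):
    K=np.array(f["mtx"]);d=np.array([(p[0]-K[0,2])/K[0,0],(p[1]-K[1,2])/K[1,1]])
    s=d.copy()
    for _ in range(20): s=d/(1+f["k1"]*(s@s))
    return s
def world(p,f,z=None):
    """z=None: use depth; else intersect plane z"""
    s=ray(p,f);E=np.array(f["extrinsics"]);Rm=E[:3,:3];t=E[:3,3]
    c=-Rm.T@t; d=Rm.T@np.array([s[0],s[1],1])
    if z is None:
        u,v=int(round(p[0])),int(round(p[1]))
        w=f["range_z"][max(v-1,0):v+2,max(u-1,0):u+2];w=w[w>0]
        return c+d*np.median(w) if len(w) else None
    return c+d*(z-c[2])/d[2]
def save(f,n): cv2.imwrite(f"pics/{n}.png",f["image"][:,:,::-1])
def st():
    o=ctrl.observe();print("t",round(o["t"],2),"pos",np.round(o["tcp_pos"],4),"q",np.round(o["tcp_rot"],4),"F",np.round(o["force"],2),"w",round(o["gripper_width"],4));print("R",np.round(R.from_quat(o["tcp_rot"]).as_matrix(),3).tolist(), "j",np.round(o["joint_positions"],3));return o
E
python3 - <<'E'
from h import *
st()
for n in("scene","top","wrist"):
    f=ctrl.grab_frame(n);save(f,n+"0")
    print(n)
    for nm in ["rack","tub","thumb_1","barrel_1","scrap_1_mid","petri_mid","jar_mid","beaker_mid"]:
        for d in ctrl.tip_of(nm,f):
            if d["score"]>.2: print(nm,round(d["score"],2),np.round(d["centre"]),np.round(world(d["centre"],f),3) if world(d["centre"],f) is not None else None, np.round(world(d["centre"],f,0.013),3) if 'scrap' in nm else '')
st()
E
```

```text
pics
t 0.0 pos [0.1503 0.5545 0.2298] q [-0.43    0.5622  0.4292  0.5611] F [-0.04 -0.83  0.91] w 0.0853
R [[-0.001, -0.965, 0.262], [-0.002, 0.262, 0.965], [-1.0, 0.0, -0.002]] j [ 1.286  0.32   1.566  0.     1.257 -0.02 ]
scene
rack 0.66 [241. 212.] [0.47  0.251 0.036] 
tub 0.98 [402. 265.] [ 0.428 -0.306  0.105] 
tub 0.67 [326. 259.] [ 0.426 -0.08   0.022] 
thumb_1 0.59 [254. 185.] [0.49  0.202 0.147] 
thumb_1 0.58 [242. 182.] [0.501 0.256 0.135] 
thumb_1 0.57 [213. 163.] [0.52  0.384 0.153] 
thumb_1 0.38 [227. 172.] [0.501 0.311 0.151] 
barrel_1 0.83 [216. 179.] [0.503 0.367 0.105] 
barrel_1 0.74 [228. 186.] [0.495 0.313 0.103] 
barrel_1 0.62 [243. 191.] [0.491 0.249 0.106] 
barrel_1 0.58 [258. 200.] [0.486 0.19  0.098] 
barrel_1 0.35 [241. 212.] [0.469 0.251 0.036] 
petri_mid 0.58 [351. 232.] [ 0.58  -0.083  0.005] 
jar_mid 0.65 [260. 164.] [0.707 0.345 0.05 ] 
beaker_mid 0.59 [405. 209.] [ 0.695 -0.209  0.065] 
top
rack 0.79 [218. 228.] [0.497 0.27  0.147] 
tub 0.78 [398. 220.] [ 0.533 -0.27   0.003] 
thumb_1 0.66 [223. 230.] [0.491 0.257 0.149] 
thumb_1 0.55 [182. 224.] [0.508 0.376 0.15 ] 
thumb_1 0.53 [242. 231.] [0.489 0.203 0.147] 
thumb_1 0.39 [199. 226.] [0.503 0.326 0.152] 
thumb_1 0.21 [341. 197.] [ 0.606 -0.088  0.006] 
barrel_1 0.66 [204. 228.] [0.496 0.31  0.149] 
barrel_1 0.65 [185. 225.] [0.504 0.366 0.149] 
barrel_1 0.58 [224. 228.] [0.496 0.253 0.147] 
barrel_1 0.44 [246. 232.] [0.486 0.191 0.143] 
petri_mid 0.56 [340. 198.] [ 0.602 -0.085  0.005] 
jar_mid 0.71 [202. 160.] [0.714 0.344 0.073] 
beaker_mid 0.62 [199. 224.] [0.507 0.325 0.152] 
beaker_mid 0.55 [373. 160.] [ 0.728 -0.194  0.002] 
wrist
t 1.35 pos [0.1505 0.555  0.2306] q [-0.4296  0.5616  0.4296  0.5617] F [-0.24 -0.55 -0.32] w 0.0852
R [[0.0, -0.965, 0.262], [0.0, 0.262, 0.965], [-1.0, -0.0, 0.0]] j [ 1.286  0.32   1.565 -0.     1.257 -0.02 ]
```

View pictures.

View pics/scene0.png

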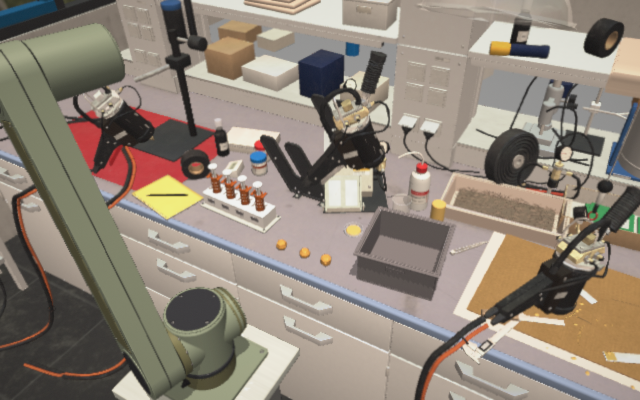

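View pics/top0.png

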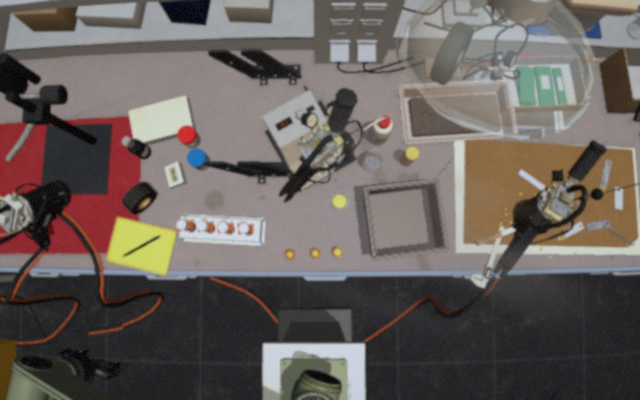

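View pics/wrist0.png

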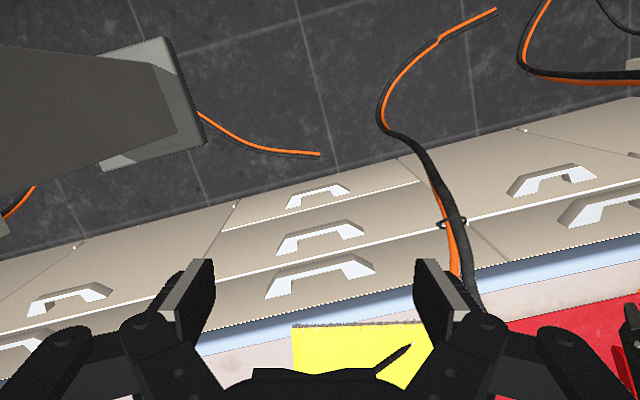

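```bash
cat >> h.py <<'E'
def cloud(f):
    h,w=f["range_z"].shape;K=np.array(f["mtx"]);u,v=np.meshgrid(np.arange(w),np.arange(h))
    d=np.stack([(u-K[0,2])/K[0,0],(v-K[1,2])/K[1,1]],-1);s=d.copy()
    for _ in range(20): s=d/(1+f["k1"]*(s**2).sum(-1,keepdims=True))
    z=f["range_z"];P=np.concatenate([s*z[...,None],z[...,None]],-1)
    E=np.array(f["extrinsics"]);W=(P-E[:3,3])@E[:3,:3]
    W[z<=0]=np.nan;return W
E
python3 - <<'E'
from h import *
for n in("top","scene"):
    f=ctrl.grab_frame(n);W=cloud(f);im=f["image"].astype(int)
    print(n)
    x,y,z=W[...,0],W[...,1],W[...,2]
    m=(x>.4)&(x<.6)&(y>.1)&(y<.45)&(z>.125)&(z<.17)
    k,l,s,c=cv2.connectedComponentsWithStats(m.astype(np.uint8))
    for i in range(1,k):
        if s[i,4]>5: 
            p=W[l==i];print("disc",s[i,4],np.round(p.mean(0),4),"max",np.round(np.percentile(p[:,2],90),4),c[i])
    m=(x>.38)&(x<.6)&(y>.08)&(y<.47)&(z>.046)&(z<.06)
    print("rack",cv2.minAreaRect(W[m][:,:2].astype(np.float32)),np.median(z[m]))
    m=(x>.3)&(x<.8)&(y>-.18)&(y<.5)&(z>.008)&(z<.04)
    h=im[...,0]-im[...,2]
    m&=h>70
    k,l,s,c=cv2.connectedComponentsWithStats(m.astype(np.uint8))
    for i in range(1,k):
        if s[i,4]>5:
            p=W[l==i];print("scrap?",s[i,4],np.round(np.median(p,0),4),p[:,2].max(),np.round(world(c[i],f,.015),4),c[i])
    m=(x>.2)&(x<.8)&(y>-.5)&(y<-.08)&(z>.095)&(z<.115)
    print("tub",cv2.minAreaRect(W[m][:,:2].astype(np.float32)))
    for d in ctrl.find_in("scrap_1_mid",f): print(d["score"],d["centre"],world(d["centre"],f,.013))
    for d in ctrl.silhouettes("thumb_1",f): print("thumb",d["score"],d["centre"],d["mask"].sum(),world(d["centre"],f,.15),world(d["centre"],f))
    a=(slice(190,290),slice(150,360)) if n=="top" else (slice(130,280),slice(180,380))
    cv2.imwrite(f"pics/{n}_z.png",cv2.resize(f["image"][a][:,:,::-1],None,fx=3.8,fy=3.8,interpolation=2))
E
```

```text
top
disc 81 [0.5061 0.3785 0.1504] max 0.1533 [180.72839506 224.72839506]
disc 70 [0.5031 0.318  0.1496] max 0.153 [201.47142857 225.81428571]
disc 79 [0.4998 0.2581 0.1478] max 0.1508 [222.32911392 227.05063291]
disc 79 [0.4967 0.1975 0.147 ] max 0.1494 [243.44303797 228.15189873]
rack ((0.5013030767440796, 0.2887952923774719), (0.25328537821769714, 0.06673408299684525), 87.1177978515625) 0.05251022864104205
scrap? 8 [ 0.5888 -0.0661  0.0092] 0.011819540793665857 [ 0.5892 -0.0674  0.015 ] [334.5   201.625]
scrap? 351 [0.4485 0.4752 0.01  ] 0.01816387385214862 [0.4441 0.4732 0.015 ] [164.36752137 247.32478632]
scrap? 66 [ 0.4275 -0.0054  0.0211] 0.028151080188734915 [ 0.4273 -0.0046  0.015 ] [314.74242424 253.06060606]
scrap? 66 [ 0.4304 -0.0737  0.0236] 0.03287049402953383 [ 0.4309 -0.0743  0.015 ] [337.03030303 251.87878788]
scrap? 59 [0.4244 0.0749 0.0232] 0.03147251758547718 [0.4243 0.0744 0.015 ] [289.47457627 254.06779661]
tub ((0.5339949727058411, -0.27064040303230286), (0.6146479845046997, 0.27409183979034424), 20.574371337890625)
thumb 0.58 [243.3, 228.4] 54 [0.49579254 0.19
[... 1537 characters left out ...]
  244.10666667]
scrap? 72 [ 0.4226 -0.0096  0.0187] 0.026484675100157805 [ 0.4266 -0.0075  0.015 ] [304.38888889 252.45833333]
scrap? 85 [ 0.4254 -0.0786  0.0209] 0.030029438621239392 [ 0.4311 -0.0755  0.015 ] [325.37647059 259.30588235]
tub ((0.5372451543807983, -0.2721734344959259), (0.6240831613540649, 0.2719796299934387), 19.94116973876953)
0.48 [304.9, 253.0] [ 0.42712333 -0.0088275   0.013     ]
thumb 0.52 [228.9, 174.6] 84 [0.49489031 0.30044518 0.15      ] [0.51011314 0.31462389 0.13588357]
thumb 0.5 [212.2, 164.7] 54 [0.51376606 0.38161805 0.15      ] [0.51156436 0.37942425 0.15200229]
thumb 0.39 [243.1, 178.8] 51 [0.49746889 0.24802504 0.15      ] [0.50097643 0.25109213 0.14675611]
```

View pics/scene_z.png

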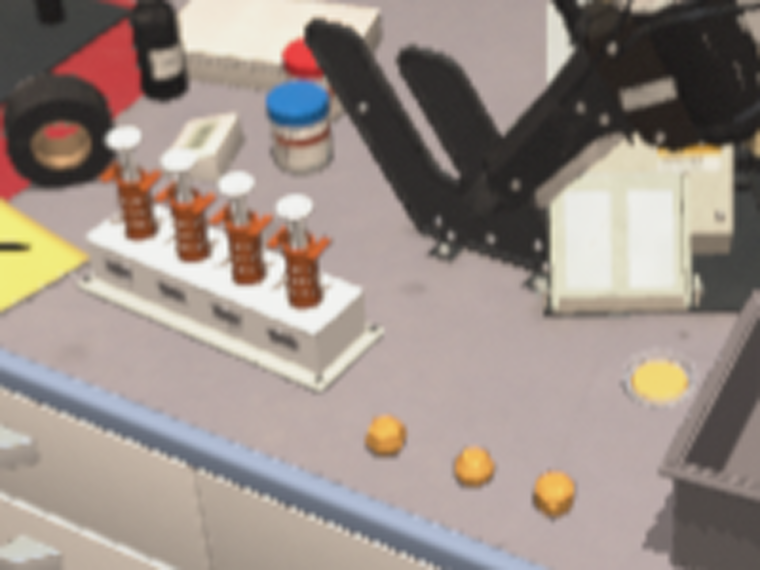

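View pics/top_z.png

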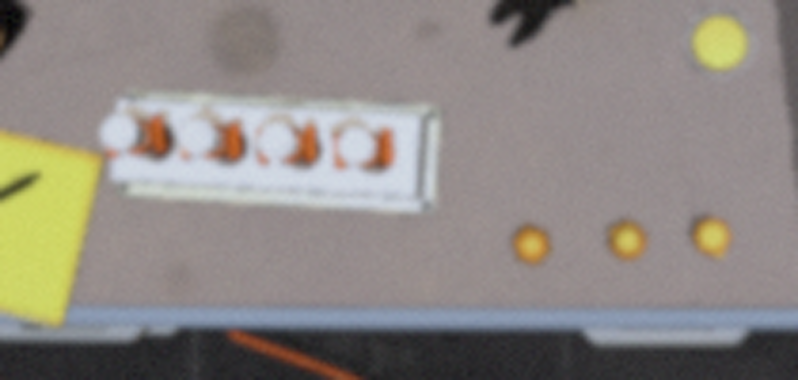

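```bash
cat >> h.py <<'E'
def Rdown(deg):
    a=np.deg2rad(deg);zx=np.array([np.cos(a),np.sin(a),0]);x=np.array([0,0,-1.]);return np.stack([x,np.cross(zx,x),zx],1)
def plan(pos,deg=-3.15,step=.045,ang=8.0,via=None):
    import json
    o=ctrl.observe();p=np.array(o["tcp_pos"]);Q=R.from_quat(o["tcp_rot"])
    rows=[]
    pts=(via or [])+[pos]
    tot=R.from_matrix(Q.as_matrix().T@Rdown(deg)).as_rotvec()
    n0=int(np.ceil(np.rad2deg(np.linalg.norm(tot))/ang-.05))
    segs=[];q=p
    for t in pts:
        t=np.array(t,float);n=max(1,int(np.ceil(np.linalg.norm(t-q)/step)));segs+=[q+(t-q)*(i+1)/n for i in range(n)];q=t
    if len(segs)<n0 and len(pts)==1: segs=[p+(q-p)*(i+1)/n0 for i in range(n0)]
    N=max(len(segs),1);nr=max(n0,1)
    for i,t in enumerate(segs):
        s=np.round(Q.as_matrix().T@(t-p),4);r=np.round(tot/nr,3)*(i<nr)
        if np.linalg.norm(tot)<.004: r=r*0
        rows.append([s.tolist(),r.tolist()]);p=p+Q.as_matrix()@s;Q=Q*R.from_rotvec(r)
    for i in range(0,len(rows),5): print(json.dumps(rows[i:i+5]))
E
python3 -c "
from h import *
plan([.507,.377,.23])"
```

```text
[[[0.0001, -0.0391, -0.0078], [0.136, 0.0, -0.0]], [[0.0, -0.0397, -0.0025], [0.136, 0.0, -0.0]], [[0.0001, -0.0398, 0.0029], [0.136, 0.0, -0.0]], [[0.0001, -0.039, 0.0083], [0.136, 0.0, -0.0]], [[0.0, -0.0374, 0.0135], [0.136, 0.0, -0.0]]]
[[[0.0001, -0.0353, 0.0185], [0.136, 0.0, -0.0]], [[0.0, -0.0325, 0.0231], [0.136, 0.0, -0.0]], [[0.0001, -0.0291, 0.0272], [0.136, 0.0, -0.0]], [[0.0001, -0.0251, 0.031], [0.136, 0.0, -0.0]], [[0.0, -0.0206, 0.0341], [0.136, 0.0, -0.0]]]
```

Emit:
arm_command(steps=[[[0.0,-0.039,-0.008],[0.136,0,0]],[[0.0,-0.04,-0.0025],[0.136,0,0]],[[0.0,-0.04,0.003],[0.136,0,0]],[[0.0,-0.039,0.008],[0.136,0,0]],[[0.0,-0.0375,0.0135],[0.136,0,0]]], hand=-1, squeeze=40)

```text
t: 2.15
tcp_pos: [0.3302, 0.4646, 0.2308]
tcp_rot: [-0.216, 0.673, 0.216, 0.673]
force: [0.3, -0.6, 0.8]
gripper_width: 0.0123
```

Emit:
arm_command(steps=[[[0,-0.035,0.0185],[0.136,0,0]],[[0,-0.0325,0.023],[0.136,0,0]],[[0,-0.029,0.027],[0.136,0,0]],[[0,-0.025,0.031],[0.136,0,0]],[[0,-0.0205,0.034],[0.136,0,0]]])

```text
t: 2.65
tcp_pos: [0.5081, 0.3759, 0.2307]
tcp_rot: [0.021, 0.707, -0.021, 0.707]
force: [0.2, -0.2, 0.2]
gripper_width: -0.0001
```

Emit:
arm_command(steps=[[[0.025,0,0],[0,0,0]],[[0.02,0.0,0],[0,0,0]],[[0.0,0,0],[0,0,0]]])

```text
t: 2.95
tcp_pos: [0.5055, 0.3754, 0.1825]
tcp_rot: [0.018, 0.709, -0.021, 0.705]
force: [0.3, -0.1, 0.8]
gripper_width: -0.0002
```

Run:
```python
from h import *
st()
f=ctrl.grab_frame("wrist");save(f,"w1")
W=cloud(f);x,y,z=W[...,0],W[...,1],W[...,2]
m=(x>.4)&(x<.6)&(y>.1)&(y<.45)&(z>.125)&(z<.16)
k,l,s,c=cv2.connectedComponentsWithStats(m.astype(np.uint8))
for i in range(1,k):
    if s[i,4]>30:
        p=W[l==i];print("disc",s[i,4],np.round(p.mean(0),4),np.round(cv2.minEnclosingCircle(p[:,:2].astype(np.float32))[0],4),"z",np.round(np.percentile(p[:,2],[50,90]),4),c[i])
st()
```

```text
t 2.95 pos [0.5055 0.3754 0.1825] q [ 0.018   0.7087 -0.0208  0.705 ] F [ 0.29 -0.05  0.76] w -0.0002
R [[-0.005, 0.055, 0.998], [-0.004, 0.998, -0.055], [-1.0, -0.004, -0.005]] j [0.62  0.44  1.501 0.    1.207 0.675]
disc 1847 [0.5086 0.3812 0.1515] [0.5085 0.3797] z [0.1517 0.1525] [319.61072009 223.49269085]
disc 160 [0.4998 0.2654 0.1344] [0.4994 0.2668] z [0.1316 0.1469] [315.05625 366.575  ]
t 3.0 pos [0.5062 0.3763 0.1844] q [ 0.0186  0.7077 -0.0198  0.706 ] F [0.54 0.09 1.07] w 0.0005
R [[-0.003, 0.054, 0.999], [-0.002, 0.999, -0.054], [-1.0, -0.002, -0.002]] j [0.621 0.438 1.498 0.    1.208 0.675]
```

View pics/w1.png

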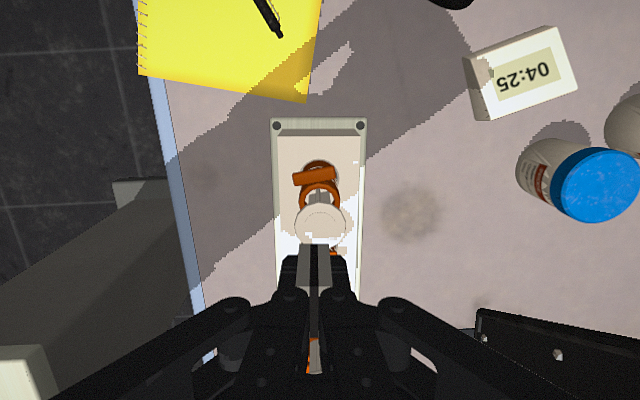

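Emit:
arm_command(steps=[[[0.005,0,0],[0,0,0]],[[0.005,0.0,0],[0,0,0]],[[0.004,0,0],[0,0,0]],[[0.004,0,0],[0,0,0]],[[0.003,0,0],[0,0,0]]])

```text
t: 3.5
tcp_pos: [0.5065, 0.377, 0.1644]
tcp_rot: [0.019, 0.707, -0.019, 0.707]
force: [0.6, -0.1, -0.4]
gripper_width: 0.0004
```

Run:
```python
from h import *
st()
f=ctrl.grab_frame("wrist");save(f,"w2")
f=ctrl.grab_frame("scene")
cv2.imwrite("pics/s2.png",cv2.resize(f["image"][120:240,160:320][:,:,::-1],None,fx=5,fy=5,interpolation=2))
st()
```

```text
t 3.5 pos [0.5065 0.377  0.1644] q [ 0.0191  0.7068 -0.019   0.7069] F [ 0.57 -0.09 -0.4 ] w 0.0004
R [[0.0, 0.054, 0.999], [0.0, 0.999, -0.054], [-1.0, 0.0, 0.0]] j [0.622 0.452 1.528 0.    1.161 0.675]
t 3.6 pos [0.5064 0.3767 0.1641] q [ 0.0189  0.7071 -0.0192  0.7066] F [-0.31  0.3  -0.2 ] w 0.0001
R [[-0.001, 0.054, 0.999], [-0.0, 0.999, -0.054], [-1.0, -0.0, -0.001]] j [0.621 0.453 1.528 0.    1.162 0.675]
```

View pics/w2.png

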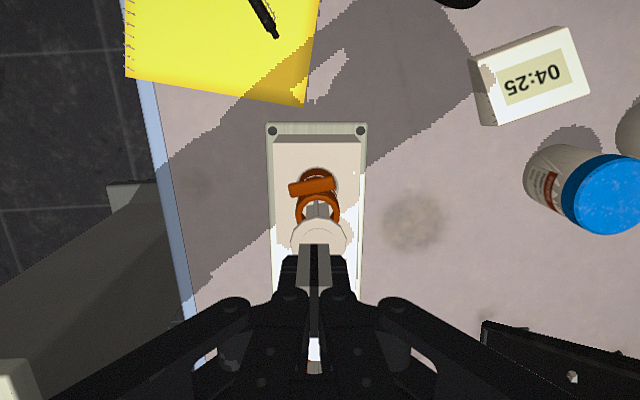

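View pics/s2.png

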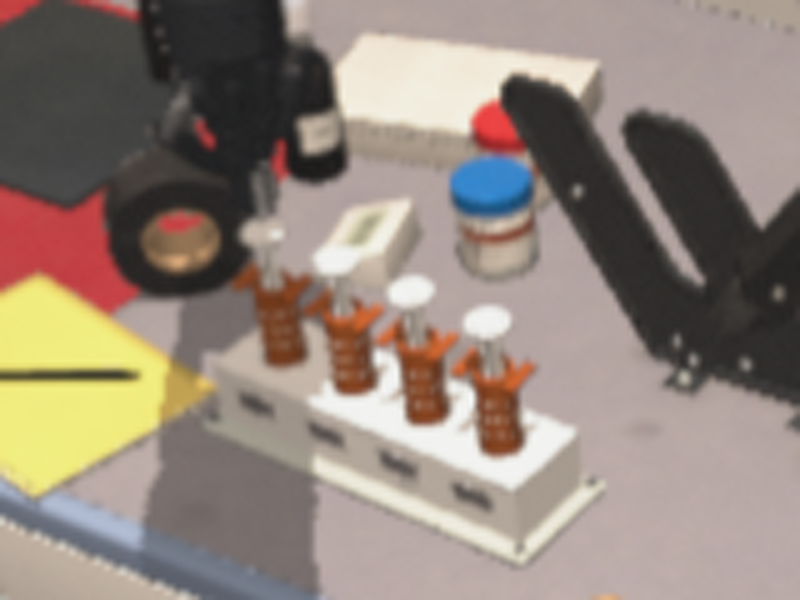

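```bash
cat >> h.py <<'E'
def disc(f,lo=.105,hi=.16,box=(.46,.55,.14,.43)):
    W=cloud(f);x,y,z=W[...,0],W[...,1],W[...,2];im=f["image"].astype(int)
    white=(im.min(-1)>110)&(im.max(-1)-im.min(-1)<60)
    m=white&(x>box[0])&(x<box[1])&(y>box[2])&(y<box[3])&(z>lo)&(z<hi)
    k,l,s,c=cv2.connectedComponentsWithStats(m.astype(np.uint8))
    for i in range(1,k):
        if s[i,4]>15:
            p=W[l==i];print("disc",s[i,4],np.round(p.mean(0),4),np.round(cv2.minEnclosingCircle(p[:,:2].astype(np.float32))[0],4),"z",np.round(np.percentile(p[:,2],[50,90]),4),np.round(c[i]))
E
python3 - <<'E'
from h import *
st()
for n in("wrist","scene"):
    f=ctrl.grab_frame(n);print(n);disc(f)
E
```

```text
t 3.6 pos [0.5064 0.3767 0.1641] q [ 0.0189  0.7071 -0.0192  0.7066] F [-0.31  0.3  -0.2 ] w 0.0001
R [[-0.001, 0.054, 0.999], [-0.0, 0.999, -0.054], [-1.0, -0.0, -0.001]] j [0.621 0.453 1.528 0.    1.162 0.675]
wrist
disc 1425 [0.5093 0.3841 0.1516] [0.5085 0.3798] z [0.1516 0.1524] [319. 235.]
disc 248 [0.5026 0.3132 0.1509] [0.5026 0.2939] z [0.1513 0.1521] [314. 350.]
scene
disc 75 [0.5088 0.3756 0.1392] [0.5105 0.3815] z [0.1488 0.1534] [213. 169.]
disc 78 [0.5045 0.3153 0.1403] [0.5047 0.322 ] z [0.1489 0.1538] [227. 174.]
disc 76 [0.4995 0.2553 0.1401] [0.5006 0.2582] z [0.146  0.1513] [242. 180.]
disc 72 [0.4964 0.1955 0.1385] [0.4978 0.1967] z [0.1447 0.1474] [257. 187.]
```

Emit:
arm_command(steps=[[[0.002,0,0],[0,0,0]],[[0.002,0.0,0],[0,0,0]]])

```text
t: 3.9
tcp_pos: [0.5068, 0.3769, 0.1607]
tcp_rot: [0.019, 0.707, -0.019, 0.707]
force: [0.9, 0.6, -0.4]
gripper_width: 0.0003
```

Emit:
arm_command(steps=[[[0.002,0,0],[0,0,0]],[[0.002,0.0,0],[0,0,0]]])

```text
t: 4.1
tcp_pos: [0.5066, 0.3768, 0.1564]
tcp_rot: [0.019, 0.707, -0.019, 0.707]
force: [0.7, 0.3, 0.5]
gripper_width: -0.0004
```

Run:
```python
from h import *
st()
f=ctrl.grab_frame("wrist");save(f,"w3")
disc(f)
f=ctrl.grab_frame("scene")
cv2.imwrite("pics/s3.png",cv2.resize(f["image"][150:210,190:270][:,:,::-1],None,fx=10,fy=10,interpolation=2))
st()
```

```text
t 4.1 pos [0.5066 0.3768 0.1564] q [ 0.0191  0.7069 -0.0191  0.7068] F [0.71 0.26 0.51] w -0.0004
R [[-0.0, 0.054, 0.999], [-0.0, 0.999, -0.054], [-1.0, -0.0, -0.0]] j [0.621 0.459 1.539 0.    1.144 0.675]
disc 1167 [0.5096 0.3858 0.1516] [0.5104 0.3775] z [0.1516 0.1524] [319. 239.]
disc 399 [0.5031 0.3164 0.151 ] [0.5044 0.2943] z [0.1513 0.1521] [314. 356.]
t 4.2 pos [0.5065 0.3767 0.1562] q [ 0.019   0.7071 -0.0192  0.7066] F [ 0.34 -0.19  0.07] w 0.0004
R [[-0.001, 0.054, 0.999], [-0.0, 0.999, -0.054], [-1.0, -0.0, -0.001]] j [0.621 0.459 1.539 0.    1.144 0.675]
```

View pics/s3.png

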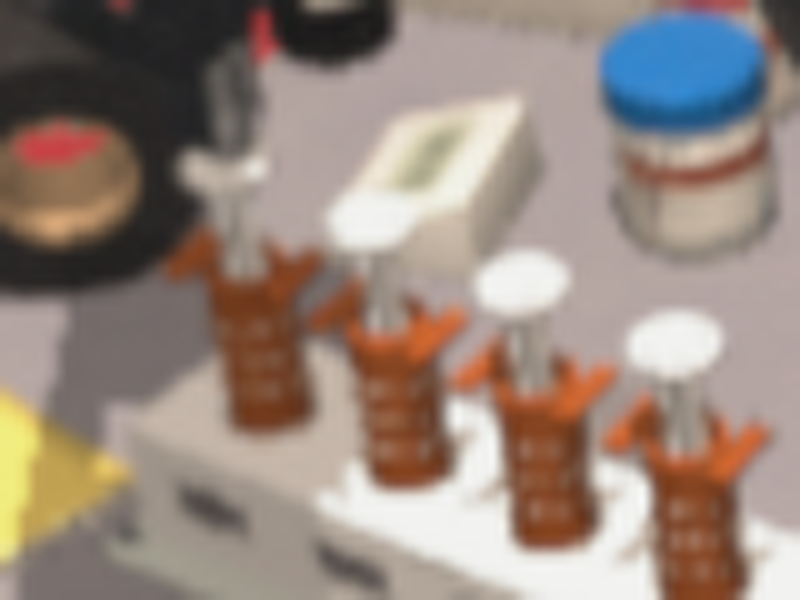

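Emit:
arm_command(steps=[[[0.0015,0,0],[0,0,0]],[[0.0015,0.0,0],[0,0,0]]])

```text
t: 4.4
tcp_pos: [0.5067, 0.3769, 0.1536]
tcp_rot: [0.019, 0.707, -0.019, 0.707]
force: [-0.0, -0.3, 1.0]
gripper_width: 0.0001
```

Emit:
arm_command(steps=[[[0.0015,0,0],[0,0,0]],[[0.0015,0.0,0],[0,0,0]]])

```text
t: 4.6
tcp_pos: [0.5066, 0.3768, 0.1505]
tcp_rot: [0.019, 0.707, -0.019, 0.707]
force: [-0.1, -0.2, 1.1]
gripper_width: -0.0001
```

Run:
```python
from h import *
st()
f=ctrl.grab_frame("wrist");save(f,"w4")
disc(f)
f=ctrl.grab_frame("scene")
W=cloud(f)
for v in range(156,172): print(v,[ (np.round(W[v,u],3).tolist()) for u in (212,214,216)])
```

```text
t 4.6 pos [0.5066 0.3768 0.1505] q [ 0.0191  0.7069 -0.0191  0.7068] F [-0.12 -0.16  1.08] w -0.0001
R [[-0.0, 0.054, 0.999], [0.0, 0.999, -0.054], [-1.0, 0.0, -0.0]] j [0.621 0.464 1.547 0.    1.131 0.675]
disc 922 [0.5102 0.3871 0.1515] [0.5087 0.3805] z [0.1515 0.1523] [321. 242.]
disc 425 [0.5033 0.3215 0.1513] [0.5022 0.3222] z [0.1513 0.152 ] [314. 357.]
156 [[0.498, 0.36, 0.198], [0.51, 0.364, 0.19], [0.724, 0.563, 0.007]]
157 [[0.504, 0.367, 0.189], [0.51, 0.364, 0.187], [0.728, 0.568, -0.001]]
158 [[0.504, 0.367, 0.186], [0.51, 0.365, 0.183], [0.717, 0.558, 0.004]]
159 [[0.501, 0.366, 0.184], [0.511, 0.367, 0.178], [0.717, 0.559, -0.001]]
160 [[0.5, 0.366, 0.181], [0.506, 0.363, 0.178], [0.522, 0.37, 0.167]]
161 [[0.503, 0.369, 0.175], [0.507, 0.364, 0.174], [0.519, 0.368, 0.165]]
162 [[0.501, 0.368, 0.172], [0.51, 0.368, 0.167], [0.519, 0.369, 0.161]]
163 [[0.501, 0.368, 0.168], [0.504, 0.363, 0.168], [0.696, 0.543, -0.002]]
164 [[0.502, 0.37, 0.163], [0.507, 0.366, 0.162], [0.515, 0.366, 0.157]]
165 [[0.498, 0.367, 0.163], [0.505, 0.365, 0.159], [0.513, 0.364, 0.155]]
166 [[0.501, 0.37, 0.157], [0.504, 0.365, 0.156], [0.51, 0.362, 0.154]]
167 [[0.498, 0.369, 0.154], [0.503, 0.365, 0.153], [0.506, 0.359, 0.153]]
168 [[0.501, 0.372, 0.148], [0.497, 0.36, 0.154], [0.665, 0.517, 0.002]]
169 [[0.506, 0.378, 0.139], [0.508, 0.371, 0.14], [0.659, 0.512, 0.004]]
170 [[0.505, 0.378, 0.136], [0.512, 0.376, 0.132], [0.654, 0.508, 0.003]]
171 [[0.503, 0.377, 0.134], [0.509, 0.374, 0.131], [0.655, 0.509, -0.002]]
```

View pics/w4.png

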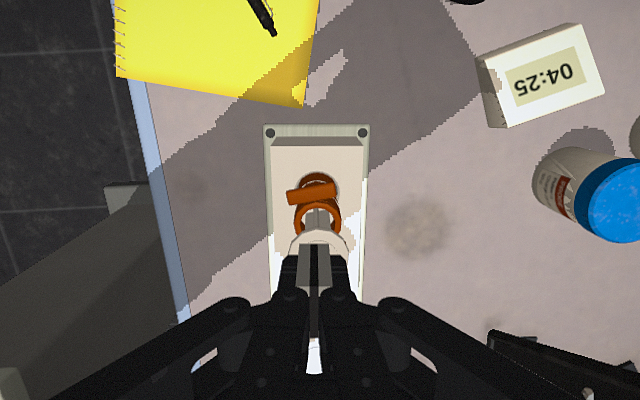

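```bash
cat >> h.py <<'E'
def proj(P,f):
    E=np.array(f["extrinsics"]);K=np.array(f["mtx"]);c=E[:3,:3]@np.array(P)+E[:3,3];s=c[:2]/c[2];s=s*(1+f["k1"]*(s@s));return np.round(K[:2,:2]@s+K[:2,2],1)
E
python3 - <<'E'
from h import *
o=st()
f=ctrl.grab_frame("wrist")
p=np.array(o["tcp_pos"])
for d in(0,-.01,-.022):
  for dy in(-.011,0,.011): print(d,dy,proj(p+[0,dy,d],f))
W=cloud(f)
for v in range(200,300,4): print(v,np.round(W[v,313],4),np.round(W[v,300],4),np.round(W[v,330],4),f["image"][v,313])
E
```

```text
t 4.7 pos [0.5066 0.3768 0.1504] q [ 0.019   0.7069 -0.0191  0.7068] F [ 0.04 -0.74  0.73] w -0.0001
R [[-0.0, 0.054, 0.999], [-0.0, 0.999, -0.054], [-1.0, -0.0, -0.0]] j [0.621 0.464 1.547 0.    1.132 0.675]
0 -0.011 [315.5 281.6]
0 0 [314.3 261.2]
0 0.011 [313. 240.]
-0.01 -0.011 [315.4 270.7]
-0.01 0 [314.2 251.3]
-0.01 0.011 [313. 231.]
-0.022 -0.011 [315.3 259.1]
-0.022 0 [314.2 240.7]
-0.022 0.011 [313.1 221.5]
200 [0.5068 0.3941 0.1124] [0.4996 0.3948 0.1132] [0.5166 0.3903 0.1029] [134  58   0]
204 [0.5067 0.392  0.1132] [0.4989 0.3895 0.1049] [0.5163 0.3907 0.1109] [170  88  27]
208 [0.5066 0.3892 0.112 ] [0.4992 0.3894 0.1114] [0.5162 0.3888 0.1122] [145  88  57]
212 [0.5064 0.3863 0.1107] [0.4991 0.3872 0.112 ] [0.516  0.3867 0.1133] [119 113 103]
216 [0.5064 0.3865 0.1176] [0.499  0.3852 0.1132] [0.5165 0.376  0.0926] [118 110 102]
220 [0.5064 0.3863 0.1229] [0.4987 0.3821 0.1116] [0.5164 0.3738 0.0937] [118 112 101]
224 [0.5065 0.3864 0.1285] [0.4985 0.3797 0.1117] [0.5157 0.3806 0.1159] [114 107  98]
228 [0.5069 0.3934 0.1495] [0.4984 0.3775 0.1125] [0.5154 0.3813 0.123
[... 753 characters left out ...]
34 0.3886 0.1744] [20 20 19]
268 [0.5067 0.3879 0.1757] [0.5017 0.389  0.1772] [0.5133 0.3877 0.176 ] [22 18 18]
272 [0.5067 0.3887 0.1799] [0.5019 0.3897 0.1812] [0.5131 0.3885 0.1802] [11 14 19]
276 [0.5067 0.3881 0.1818] [0.502  0.3894 0.1836] [0.513  0.3885 0.1831] [13 14 14]
280 [0.5067 0.3887 0.1855] [0.502  0.3887 0.185 ] [0.5129 0.3881 0.1851] [ 9 15 15]
284 [0.5068 0.3889 0.1883] [0.5022 0.3893 0.1887] [0.5128 0.3885 0.1883] [21 21 16]
288 [0.5067 0.3877 0.1891] [0.5023 0.3899 0.192 ] [0.5127 0.3888 0.1913] [36 34 35]
292 [0.5066 0.3857 0.1885] [0.5025 0.3903 0.195 ] [0.5126 0.3888 0.1936] [34 31 35]
296 [0.5066 0.3852 0.1902] [0.5026 0.3905 0.1976] [0.5125 0.389  0.1961] [42 37 37]
```

Emit:
arm_command(steps=[[[0.0015,0,0],[0,0,0]],[[0.0015,0.0,0],[0,0,0]]])

```text
t: 4.95
tcp_pos: [0.507, 0.3771, 0.1482]
tcp_rot: [0.019, 0.706, -0.019, 0.707]
force: [-0.8, -0.2, 3.9]
gripper_width: -0.0002
```

Emit:
arm_command(steps=[[[0.0015,0,0],[0,0,0]],[[0.0015,0.0,0],[0,0,0]]])

```text
t: 5.15
tcp_pos: [0.5068, 0.377, 0.1449]
tcp_rot: [0.019, 0.707, -0.019, 0.707]
force: [0.4, -0.2, 2.7]
gripper_width: 0.0001
```

Run:
```python
from h import *
st()
f=ctrl.grab_frame("wrist");save(f,"w5")
disc(f)
W=cloud(f)
for v in range(224,260,3): print(v,np.round(W[v,313],4),f["image"][v,313])
```

```text
t 5.15 pos [0.5068 0.377  0.1449] q [ 0.0193  0.7066 -0.0189  0.7071] F [ 0.35 -0.21  2.75] w 0.0001
R [[0.001, 0.054, 0.999], [0.0, 0.999, -0.054], [-1.0, 0.001, 0.001]] j [0.621 0.468 1.554 0.    1.119 0.675]
disc 891 [0.5102 0.3872 0.1461] [0.5085 0.3795] z [0.1461 0.1469] [320. 242.]
disc 360 [0.5037 0.3252 0.1512] [0.5037 0.317 ] z [0.1513 0.152 ] [314. 360.]
224 [0.5067 0.3867 0.1232] [117 111  99]
227 [0.5067 0.3861 0.1258] [107 102  93]
230 [0.5071 0.3937 0.1465] [172 160 149]
233 [0.507 0.392 0.146] [218 205 185]
236 [0.5069 0.3904 0.1458] [214 202 184]
239 [0.5069 0.3889 0.1459] [215 202 185]
242 [0.5068 0.3877 0.1466] [213 199 181]
245 [0.5069 0.3885 0.1511] [7 3 5]
248 [0.5069 0.3889 0.1548] [12 18 14]
251 [0.5069 0.3886 0.157 ] [11 10 17]
254 [0.5069 0.3886 0.1597] [22 19 17]
257 [0.5069 0.3887 0.1625] [20 22 16]
```

View pics/w5.png

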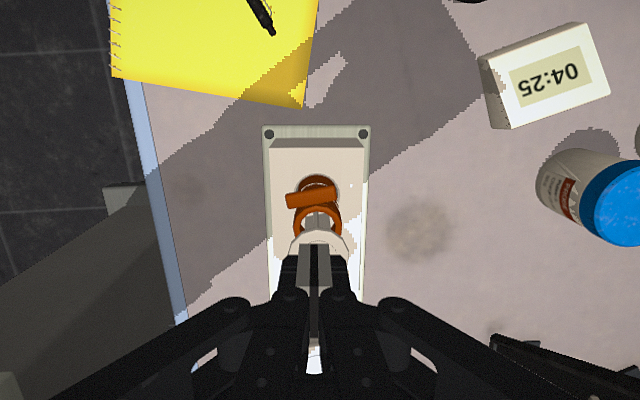

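Emit:
arm_command(steps=[[[0.002,0,0],[0,0,0]],[[0.002,0.0,0],[0,0,0]],[[0.002,0.0,0],[0,0,0]],[[0.001,0.0,0],[0,0,0]]])

```text
t: 5.6
tcp_pos: [0.5066, 0.3768, 0.1373]
tcp_rot: [0.019, 0.707, -0.019, 0.707]
force: [0.5, 0.1, 3.2]
gripper_width: 0.0001
```

Emit:
arm_command(steps=[[[0.001,0,0],[0,0,0]]])

```text
t: 5.7
tcp_pos: [0.5066, 0.3769, 0.1365]
tcp_rot: [0.019, 0.707, -0.019, 0.707]
force: [-0.1, 0.1, 3.3]
gripper_width: 0.0003
```

Emit:
arm_command(steps=[[[0.001,0,0],[0,0,0]]])

```text
t: 5.8
tcp_pos: [0.5067, 0.3769, 0.1356]
tcp_rot: [0.019, 0.707, -0.019, 0.707]
force: [-0.2, -0.5, 3.4]
gripper_width: 0.0001
```

Emit:
arm_command(steps=[[[0.001,0,0],[0,0,0]]])

```text
t: 5.9
tcp_pos: [0.5067, 0.3769, 0.1346]
tcp_rot: [0.019, 0.707, -0.019, 0.707]
force: [0.4, -0.3, 2.9]
gripper_width: -0.0002
```

Emit:
arm_command(steps=[[[0.001,0,0],[0,0,0]]])

```text
t: 6.0
tcp_pos: [0.5067, 0.3769, 0.1336]
tcp_rot: [0.019, 0.707, -0.019, 0.707]
force: [-0.3, 0.1, 2.3]
gripper_width: 0.0002
```

Emit:
arm_command(steps=[[[0.001,0,0],[0,0,0]]])

```text
t: 6.1
tcp_pos: [0.5066, 0.3768, 0.1325]
tcp_rot: [0.019, 0.707, -0.019, 0.707]
force: [-0.2, -0.7, 4.0]
gripper_width: -0.0002
```

Emit:
arm_command(steps=[[[0.001,0,0],[0,0,0]]])

```text
t: 6.2
tcp_pos: [0.5066, 0.3769, 0.1316]
tcp_rot: [0.019, 0.707, -0.019, 0.707]
force: [0.0, -0.3, 3.8]
gripper_width: -0.0003
```

Emit:
arm_command(steps=[[[0.001,0,0],[0,0,0]]])

```text
t: 6.3
tcp_pos: [0.5066, 0.3769, 0.1305]
tcp_rot: [0.019, 0.707, -0.019, 0.707]
force: [-1.2, 0.4, 2.8]
gripper_width: 0.0001
```

Emit:
arm_command(steps=[[[0.001,0,0],[0,0,0]]])

```text
t: 6.4
tcp_pos: [0.5066, 0.3768, 0.1296]
tcp_rot: [0.019, 0.707, -0.019, 0.707]
force: [1.0, 0.4, 3.1]
gripper_width: 0.0004
```

Emit:
arm_command(steps=[[[0.001,0,0],[0,0,0]]])

```text
t: 6.5
tcp_pos: [0.5067, 0.3769, 0.1285]
tcp_rot: [0.019, 0.707, -0.019, 0.707]
force: [0.0, -0.2, 3.0]
gripper_width: -0.0004
```

Emit:
arm_command(steps=[[[0.001,0,0],[0,0,0]]])

```text
t: 6.6
tcp_pos: [0.5066, 0.3768, 0.1275]
tcp_rot: [0.019, 0.707, -0.019, 0.707]
force: [-0.6, -0.3, 3.0]
gripper_width: -0.0003
```

Emit:
arm_command(steps=[[[0.001,0,0],[0,0,0]]])

```text
t: 6.7
tcp_pos: [0.5066, 0.3769, 0.1265]
tcp_rot: [0.019, 0.707, -0.019, 0.707]
force: [0.0, -0.3, 2.6]
gripper_width: -0.0001
```

Emit:
arm_command(steps=[[[0.001,0,0],[0,0,0]]])

```text
t: 6.8
tcp_pos: [0.5066, 0.3768, 0.1255]
tcp_rot: [0.019, 0.707, -0.019, 0.707]
force: [0.2, -0.0, 2.5]
gripper_width: 0.0
```

Emit:
arm_command(steps=[[[0.001,0,0],[0,0,0]],[[0.001,0,0],[0,0,0]],[[0.001,0,0],[0,0,0]]])

```text
t: 7.1
tcp_pos: [0.5066, 0.3768, 0.1225]
tcp_rot: [0.019, 0.707, -0.019, 0.707]
force: [0.3, -0.1, 2.1]
gripper_width: 0.0004
```

Emit:
arm_command(steps=[[[0.001,0,0],[0,0,0]]])

```text
t: 7.2
tcp_pos: [0.5066, 0.3769, 0.1215]
tcp_rot: [0.019, 0.707, -0.019, 0.707]
force: [0.0, -0.2, 3.5]
gripper_width: 0.0001
```

Emit:
arm_command(steps=[[[0.0007,0,0],[0,0,0]]])

```text
t: 7.3
tcp_pos: [0.5066, 0.3768, 0.1208]
tcp_rot: [0.019, 0.707, -0.019, 0.707]
force: [1.5, -0.1, 3.3]
gripper_width: -0.0001
```

Emit:
arm_command(steps=[[[0.0007,0,0],[0,0,0]]])

```text
t: 7.4
tcp_pos: [0.5067, 0.3769, 0.1202]
tcp_rot: [0.019, 0.707, -0.019, 0.707]
force: [-0.4, -0.0, 6.1]
gripper_width: 0.0
```

Emit:
arm_command(steps=[[[0.0005,0,0],[0,0,0]]])

```text
t: 7.5
tcp_pos: [0.5069, 0.3771, 0.1202]
tcp_rot: [0.019, 0.707, -0.019, 0.707]
force: [-0.3, -0.5, 5.8]
gripper_width: -0.0003
```

Emit:
arm_command(steps=[[[0.0003,0,0],[0,0,0]]])

```text
t: 7.6
tcp_pos: [0.5071, 0.3771, 0.1202]
tcp_rot: [0.019, 0.706, -0.019, 0.707]
force: [-1.2, -0.1, 6.6]
gripper_width: -0.0002
```

Emit:
arm_command(steps=[[[0.001,0,0],[0,0,0]]])

```text
t: 7.7
tcp_pos: [0.5076, 0.3775, 0.1201]
tcp_rot: [0.02, 0.706, -0.018, 0.708]
force: [-0.4, -1.0, 11.6]
gripper_width: -0.0001
```

Emit:
arm_command(steps=[[[0.001,0,0],[0,0,0]]])

```text
t: 7.8
tcp_pos: [0.508, 0.3778, 0.12]
tcp_rot: [0.02, 0.705, -0.018, 0.708]
force: [-0.8, 0.2, 15.9]
gripper_width: 0.0002
```

Emit:
arm_command(steps=[[[-0.02,0,0],[0,0,0]],[[-0.025,0,0],[0,0,0]],[[0,-0.03,0],[0,0,0]],[[0,-0.03,0],[0,0,0]],[[0,0,0],[0,0,0]]])

```text
t: 8.3
tcp_pos: [0.5025, 0.3138, 0.1619]
tcp_rot: [0.019, 0.708, -0.021, 0.706]
force: [0.1, -0.3, -0.1]
gripper_width: -0.0001
```

Run:
```python
from h import *
st()
f=ctrl.grab_frame("wrist");save(f,"w6")
disc(f)
f=ctrl.grab_frame("scene")
disc(f)
cv2.imwrite("pics/s6.png",cv2.resize(f["image"][150:210,190:270][:,:,::-1],None,fx=10,fy=10,interpolation=2))
```

```text
t 8.3 pos [0.5025 0.3138 0.1619] q [ 0.019   0.7076 -0.0208  0.7061] F [ 0.13 -0.28 -0.09] w -0.0001
R [[-0.002, 0.056, 0.998], [-0.002, 0.998, -0.056], [-1.0, -0.003, -0.002]] j [ 5.390e-01  3.980e-01  1.625e+00 -1.000e-03  1.121e+00  5.960e-01]
disc 2336 [0.5066 0.3784 0.1217] [0.5057 0.3793] z [0.1218 0.1227] [315. 113.]
disc 1937 [0.5061 0.3236 0.1473] [0.5055 0.3201] z [0.151  0.1519] [320. 229.]
disc 183 [0.4986 0.2524 0.149 ] [0.4994 0.2524] z [0.149  0.1497] [314. 347.]
disc 152 [0.4964 0.2027 0.1128] [0.4963 0.2028] z [0.1126 0.1187] [315. 367.]
disc 75 [0.5042 0.3156 0.1392] [0.5043 0.3245] z [0.1481 0.1529] [227. 175.]
disc 50 [0.506  0.3752 0.1205] [0.5074 0.3788] z [0.1221 0.1248] [214. 174.]
disc 78 [0.5002 0.2556 0.1401] [0.5019 0.2543] z [0.1461 0.1502] [242. 180.]
disc 71 [0.4964 0.1955 0.1386] [0.4976 0.1948] z [0.1454 0.1484] [257. 187.]
```

View pics/s6.png

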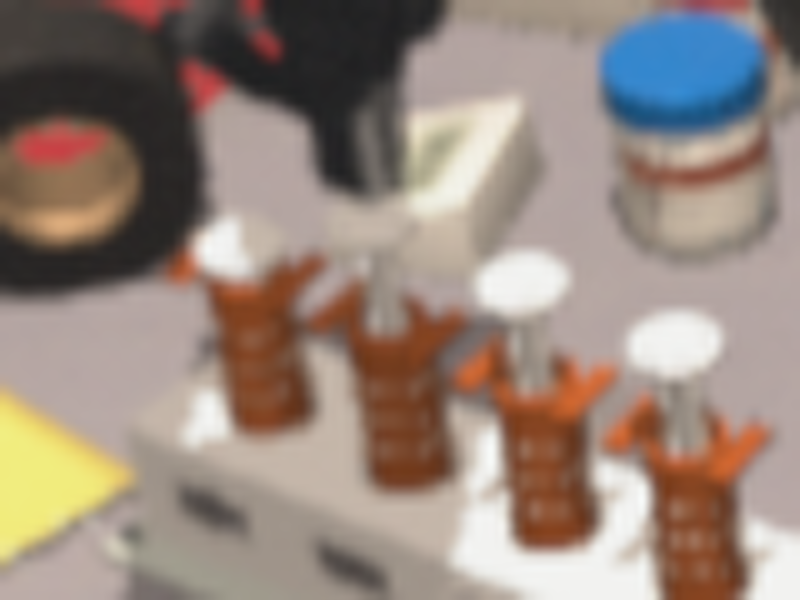

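View pics/w6.png

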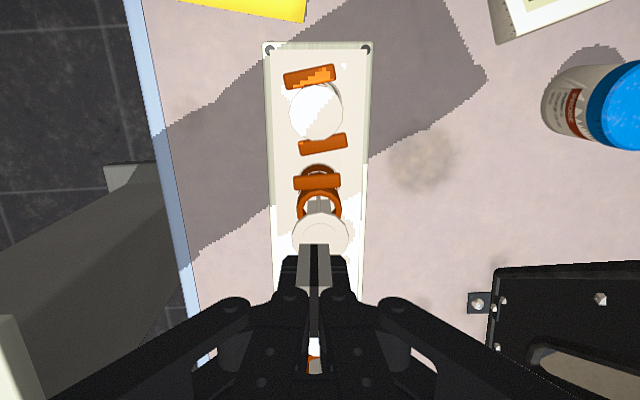

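Emit:
arm_command(steps=[[[0.006,0.002,0],[0,0,0]],[[0.006,0,0],[0,0,0]],[[0.004,0,0],[0,0,0]],[[0.004,0,0],[0,0,0]],[[0.003,0,0],[0,0,0]]])

```text
t: 8.9
tcp_pos: [0.5036, 0.3193, 0.1392]
tcp_rot: [0.019, 0.707, -0.019, 0.707]
force: [0.0, 0.4, 3.3]
gripper_width: -0.0002
```

Emit:
arm_command(steps=[[[0.0015,0,0],[0,0,0]]])

```text
t: 9.0
tcp_pos: [0.5035, 0.3191, 0.1377]
tcp_rot: [0.019, 0.707, -0.019, 0.707]
force: [-0.3, -0.6, 2.6]
gripper_width: 0.0003
```

Emit:
arm_command(steps=[[[0.0015,0,0],[0,0,0]]])

```text
t: 9.1
tcp_pos: [0.5037, 0.3191, 0.1365]
tcp_rot: [0.019, 0.707, -0.019, 0.707]
force: [0.2, -0.1, 2.8]
gripper_width: -0.0003
```

Emit:
arm_command(steps=[[[0.0015,0,0],[0,0,0]]])

```text
t: 9.2
tcp_pos: [0.5036, 0.319, 0.135]
tcp_rot: [0.019, 0.707, -0.019, 0.707]
force: [-0.1, 0.1, 3.8]
gripper_width: 0.0001
```

Emit:
arm_command(steps=[[[0.0015,0,0],[0,0,0]]])

```text
t: 9.3
tcp_pos: [0.5036, 0.319, 0.1335]
tcp_rot: [0.019, 0.707, -0.019, 0.707]
force: [-0.4, -0.4, 2.4]
gripper_width: 0.0003
```

Emit:
arm_command(steps=[[[0.0015,0,0],[0,0,0]]])

```text
t: 9.4
tcp_pos: [0.5036, 0.3189, 0.1319]
tcp_rot: [0.019, 0.707, -0.019, 0.707]
force: [-0.5, -0.4, 2.9]
gripper_width: -0.0004
```

Emit:
arm_command(steps=[[[0.0015,0,0],[0,0,0]]])

```text
t: 9.5
tcp_pos: [0.5036, 0.3189, 0.1304]
tcp_rot: [0.019, 0.707, -0.019, 0.707]
force: [-0.3, 0.6, 3.4]
gripper_width: -0.0001
```

Emit:
arm_command(steps=[[[0.0015,0,0],[0,0,0]]])

```text
t: 9.6
tcp_pos: [0.5035, 0.3189, 0.1288]
tcp_rot: [0.019, 0.707, -0.019, 0.707]
force: [0.1, 0.6, 3.1]
gripper_width: 0.0
```

Emit:
arm_command(steps=[[[0.0015,0,0],[0,0,0]]])

```text
t: 9.7
tcp_pos: [0.5035, 0.3189, 0.1273]
tcp_rot: [0.019, 0.707, -0.019, 0.707]
force: [-0.2, -0.5, 2.8]
gripper_width: 0.0002
```

Emit:
arm_command(steps=[[[0.0015,0,0],[0,0,0]]])

```text
t: 9.8
tcp_pos: [0.5035, 0.3189, 0.1258]
tcp_rot: [0.019, 0.707, -0.019, 0.707]
force: [-0.8, -0.3, 3.2]
gripper_width: -0.0002
```

B has passed the plug range; push it home.

Emit:
arm_command(steps=[[[0.0015,0,0],[0,0,0]],[[0.0015,0,0],[0,0,0]],[[0.0015,0,0],[0,0,0]],[[0.0015,0,0],[0,0,0]]])

```text
t: 10.2
tcp_pos: [0.5037, 0.3191, 0.1201]
tcp_rot: [0.019, 0.707, -0.019, 0.707]
force: [-0.4, 0.1, 11.8]
gripper_width: 0.0003
```

Emit:
arm_command(steps=[[[0.001,0,0],[0,0,0]]])

```text
t: 10.3
tcp_pos: [0.5044, 0.3195, 0.1201]
tcp_rot: [0.02, 0.706, -0.018, 0.708]
force: [-0.4, 0.9, 11.2]
gripper_width: 0.0002
```

Emit:
arm_command(steps=[[[-0.02,0,0],[0,0,0]],[[-0.022,0,0],[0,0,0]],[[0,-0.031,0],[0,0,0]],[[0,-0.03,0],[0,0,0]],[[0,0,0],[0,0,0]]])

```text
t: 10.8
tcp_pos: [0.4991, 0.2549, 0.1603]
tcp_rot: [0.019, 0.708, -0.021, 0.706]
force: [0.3, 0.3, -0.8]
gripper_width: -0.0002
```

Emit:
arm_command(steps=[[[0.006,0,0],[0,0,0]],[[0.006,0,0],[0,0,0]],[[0.004,0,0],[0,0,0]],[[0.004,0,0],[0,0,0]],[[0.002,0,0],[0,0,0]]])

```text
t: 11.3
tcp_pos: [0.5002, 0.2585, 0.1385]
tcp_rot: [0.019, 0.707, -0.019, 0.707]
force: [0.1, -0.5, 3.4]
gripper_width: 0.0
```

Emit:
arm_command(steps=[[[0.0015,0,0],[0,0,0]]])

```text
t: 11.4
tcp_pos: [0.5003, 0.2584, 0.1373]
tcp_rot: [0.019, 0.707, -0.019, 0.707]
force: [0.1, 0.2, 2.9]
gripper_width: 0.0002
```

Emit:
arm_command(steps=[[[0.0015,0,0],[0,0,0]]])

```text
t: 11.5
tcp_pos: [0.5004, 0.2583, 0.136]
tcp_rot: [0.019, 0.707, -0.019, 0.707]
force: [-0.5, -0.2, 2.3]
gripper_width: -0.0004
```

Emit:
arm_command(steps=[[[0.0015,0,0],[0,0,0]]])

```text
t: 11.6
tcp_pos: [0.5003, 0.2581, 0.1345]
tcp_rot: [0.019, 0.707, -0.019, 0.707]
force: [0.7, 0.2, 3.0]
gripper_width: -0.0003
```

Emit:
arm_command(steps=[[[0.0015,0,0],[0,0,0]]])

```text
t: 11.7
tcp_pos: [0.5003, 0.2581, 0.133]
tcp_rot: [0.019, 0.707, -0.019, 0.707]
force: [0.5, -0.4, 2.8]
gripper_width: 0.0003
```

Emit:
arm_command(steps=[[[0.0015,0,0],[0,0,0]]])

```text
t: 11.8
tcp_pos: [0.5003, 0.2581, 0.1314]
tcp_rot: [0.019, 0.707, -0.019, 0.707]
force: [-0.0, 0.4, 2.6]
gripper_width: -0.0
```

Emit:
arm_command(steps=[[[0.0015,0,0],[0,0,0]]])

```text
t: 11.9
tcp_pos: [0.5004, 0.2581, 0.1301]
tcp_rot: [0.019, 0.707, -0.019, 0.707]
force: [-0.1, 0.3, 12.2]
gripper_width: -0.0003
```

Emit:
arm_command(steps=[[[0.0005,0,0],[0,0,0]]])

```text
t: 12.0
tcp_pos: [0.5008, 0.2583, 0.1302]
tcp_rot: [0.019, 0.706, -0.019, 0.707]
force: [0.1, 0.2, 7.3]
gripper_width: -0.0001
```

Emit:
arm_command(steps=[[[-0.015,0,0],[0,0,0]],[[-0.017,0,0],[0,0,0]],[[0,-0.031,0],[0,0,0]],[[0,-0.03,0],[0,0,0]],[[0,0,0],[0,0,0]]])

```text
t: 12.5
tcp_pos: [0.4958, 0.1943, 0.1608]
tcp_rot: [0.019, 0.708, -0.021, 0.706]
force: [0.4, 0.8, 0.3]
gripper_width: -0.0001
```

Emit:
arm_command(steps=[[[0.006,0,0],[0,0,0]],[[0.006,0,0],[0,0,0]],[[0.004,0,0],[0,0,0]],[[0.004,0,0],[0,0,0]],[[0.002,0,0],[0,0,0]]])

```text
t: 13.0
tcp_pos: [0.497, 0.1976, 0.1391]
tcp_rot: [0.019, 0.707, -0.019, 0.707]
force: [0.4, 0.2, 2.9]
gripper_width: 0.0003
```

Emit:
arm_command(steps=[[[0.0015,0,0],[0,0,0]]])

```text
t: 13.1
tcp_pos: [0.4971, 0.1975, 0.1379]
tcp_rot: [0.019, 0.707, -0.019, 0.707]
force: [-1.2, -0.2, 3.1]
gripper_width: 0.0002
```

Emit:
arm_command(steps=[[[0.0015,0,0],[0,0,0]]])

```text
t: 13.2
tcp_pos: [0.4971, 0.1973, 0.1365]
tcp_rot: [0.019, 0.707, -0.019, 0.707]
force: [0.3, -0.5, 2.6]
gripper_width: 0.0001
```

Emit:
arm_command(steps=[[[0.0015,0,0],[0,0,0]]])

```text
t: 13.3
tcp_pos: [0.4971, 0.1972, 0.135]
tcp_rot: [0.019, 0.707, -0.019, 0.707]
force: [-0.7, 0.2, 2.3]
gripper_width: 0.0001
```

Emit:
arm_command(steps=[[[0.0015,0,0],[0,0,0]]])

```text
t: 13.4
tcp_pos: [0.497, 0.1972, 0.1335]
tcp_rot: [0.019, 0.707, -0.019, 0.707]
force: [0.2, 0.1, 2.6]
gripper_width: -0.0003
```

Emit:
arm_command(steps=[[[0.0015,0,0],[0,0,0]]])

```text
t: 13.5
tcp_pos: [0.497, 0.1971, 0.1319]
tcp_rot: [0.019, 0.707, -0.019, 0.707]
force: [-0.5, -0.6, 2.3]
gripper_width: -0.0003
```

Emit:
arm_command(steps=[[[0.0015,0,0],[0,0,0]]])

```text
t: 13.6
tcp_pos: [0.4969, 0.1971, 0.1303]
tcp_rot: [0.019, 0.707, -0.019, 0.707]
force: [-0.4, 0.1, 2.0]
gripper_width: 0.0
```

Emit:
arm_command(steps=[[[0.0015,0,0],[0,0,0]]])

```text
t: 13.7
tcp_pos: [0.497, 0.1971, 0.1288]
tcp_rot: [0.019, 0.707, -0.019, 0.707]
force: [-0.4, 0.2, 2.4]
gripper_width: -0.0002
```

Emit:
arm_command(steps=[[[0.0015,0,0],[0,0,0]]])

```text
t: 13.8
tcp_pos: [0.4975, 0.1973, 0.1281]
tcp_rot: [0.019, 0.706, -0.019, 0.707]
force: [-0.5, -0.0, 12.7]
gripper_width: -0.0001
```

Emit:
arm_command(steps=[[[0.0005,0,0],[0,0,0]]])

```text
t: 13.9
tcp_pos: [0.4979, 0.1975, 0.1281]
tcp_rot: [0.019, 0.706, -0.019, 0.708]
force: [-0.6, -0.7, 11.5]
gripper_width: 0.0
```

Emit:
arm_command(steps=[[[-0.02,0,0],[0,0,0]],[[-0.04,0,0],[0,0,0]],[[-0.045,0,0],[0,0,0]],[[0,0,0],[0,0,0]],[[0,0,0],[0,0,0]]], hand=1)

```text
t: 14.4
tcp_pos: [0.497, 0.1971, 0.2322]
tcp_rot: [0.019, 0.706, -0.019, 0.707]
force: [-0.5, -0.3, -0.7]
gripper_width: 0.0724
```

Run:
```python
from h import *
st()
f=ctrl.grab_frame("wrist");save(f,"w7")
disc(f)
f=ctrl.grab_frame("scene");save(f,"s7")
disc(f)
cv2.imwrite("pics/s7z.png",cv2.resize(f["image"][150:210,190:270][:,:,::-1],None,fx=10,fy=10,interpolation=2))
```

```text
t 14.4 pos [0.497  0.1971 0.2322] q [ 0.0193  0.7065 -0.0189  0.7072] F [-0.51 -0.35 -0.73] w 0.0724
R [[0.001, 0.054, 0.999], [0.0, 0.999, -0.054], [-1.0, 0.0, 0.001]] j [ 0.356  0.254  1.654 -0.     1.232  0.41 ]
disc 1344 [0.505  0.3181 0.1219] [0.505  0.3193] z [0.1219 0.123 ] [316.  17.]
disc 1343 [0.5013 0.2589 0.1317] [0.5021 0.2569] z [0.1318 0.1327] [315. 109.]
disc 1078 [0.4994 0.1994 0.1293] [0.4999 0.196 ] z [0.1297 0.1306] [317. 190.]
disc 52 [0.5072 0.3749 0.1209] [0.5077 0.3776] z [0.122  0.1249] [214. 174.]
disc 50 [0.5043 0.3173 0.1208] [0.5052 0.32  ] z [0.1216 0.1257] [228. 179.]
disc 52 [0.4989 0.2549 0.1274] [0.4985 0.2566] z [0.1287 0.1321] [242. 184.]
disc 51 [0.4965 0.1971 0.126 ] [0.4967 0.1984] z [0.1271 0.1301] [257. 190.]
```

View pics/s7z.png

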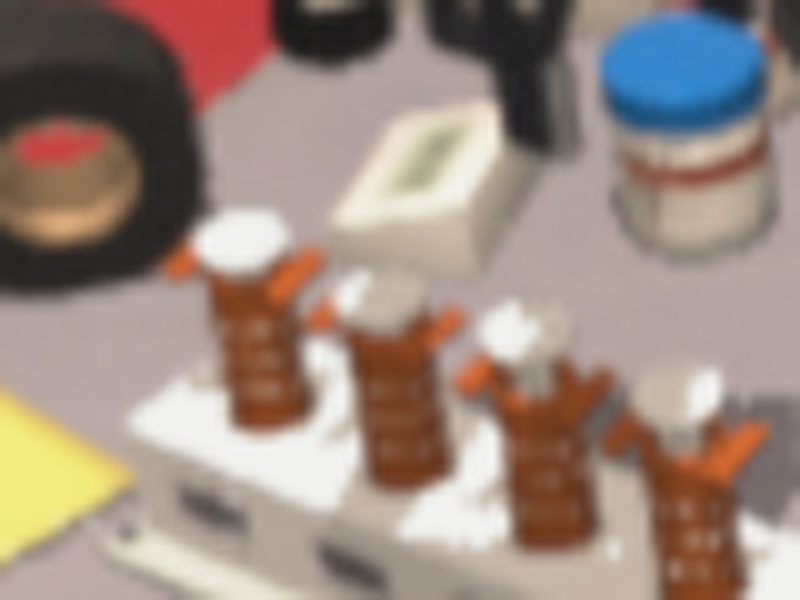

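View pics/w7.png

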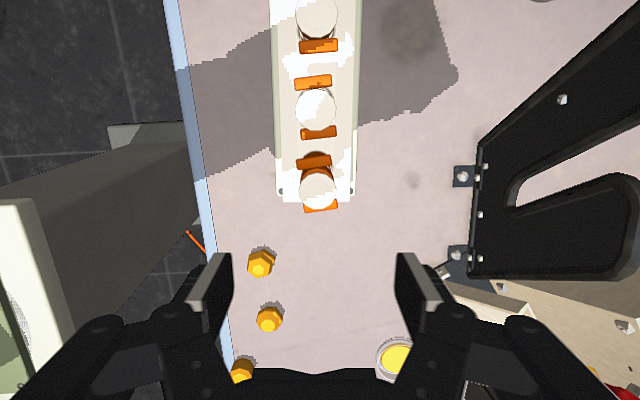

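Run:
```python
from h import *
o=st()
f=ctrl.grab_frame("wrist");W=cloud(f)
for (u,v) in [(220,257),(225,265),(215,270),(210,256),(225,290),(215,320),(405,257),(400,270),(405,290),(420,256)]:
    print(u,v,np.round(W[v,u]-np.array(o["tcp_pos"]),4), f["image"][v,u])
for d in (.02,.01,0,-.01,-.02):
    print(d,proj(np.array(o["tcp_pos"])+[-.0425,.011,d],f),proj(np.array(o["tcp_pos"])+[-.0425,-.011,d],f))
```

```text
t 14.5 pos [0.496  0.1967 0.2303] q [ 0.0187  0.7079 -0.0195  0.7058] F [-0.46 -0.29 -0.79] w 0.0849
R [[-0.003, 0.054, 0.999], [-0.001, 0.999, -0.054], [-1.0, -0.001, -0.003]] j [0.356 0.256 1.656 0.    1.232 0.41 ]
220 257 [-0.1211 -0.1156 -0.2281] [190 173 171]
225 265 [-0.1169 -0.1274 -0.2293] [217 199 196]
215 270 [-0.1304 -0.1342 -0.2302] [146 161 186]
210 256 [-0.1337 -0.1146 -0.2301] [212 235 252]
225 290 [-0.1218 -0.163  -0.2298] [134 122 120]
215 320 [-0.4673 -0.8532 -1.07  ] [58 59 62]
405 257 [ 0.1032 -0.1286 -0.2305] [212 198 194]
400 270 [ 0.0974 -0.146  -0.23  ] [216 198 193]
405 290 [ 0.1038 -0.1736 -0.2281] [213 200 197]
420 256 [ 0.1211 -0.1278 -0.2299] [226 211 206]
0.02 [208.6 266.5] [216.2 312.1]
0.01 [215.4 254.8] [222.2 298. ]
0 [221.3 244.4] [227.6 285.6]
-0.01 [226.6 235.2] [232.3 274.5]
-0.02 [231.3 227. ] [236.6 264.6]
```

Run:
```python
from h import *
o=st();p=np.array(o["tcp_pos"])
f=ctrl.grab_frame("wrist");W=cloud(f)-p;save(f,"w8")
Rm=R.from_quat(o["tcp_rot"]).as_matrix();T=W@Rm
m=(np.abs(T[...,0])<.04)&(np.abs(T[...,2])<.07)&(np.abs(T[...,1])<.03)
q=T[m];print(len(q))
for lo in np.arange(-.04,.04,.005):
    s=q[(q[:,0]>=lo)&(q[:,0]<lo+.005)]
    if len(s):print(round(lo,3),len(s),"y",np.round([s[:,1].min(),s[:,1].max()],4),"|z|",np.round([np.abs(s[:,2]).min(),np.abs(s[:,2]).max()],4))
```

```text
t 14.55 pos [0.4959 0.1967 0.23  ] q [ 0.0186  0.7081 -0.0196  0.7056] F [ 0.09  0.11 -0.19] w 0.0855
R [[-0.004, 0.054, 0.999], [-0.001, 0.999, -0.054], [-1.0, -0.001, -0.004]] j [0.356 0.257 1.656 0.    1.232 0.41 ]
3964
-0.04 1047 y [-0.0112  0.013 ] |z| [0.0418 0.0567]
-0.035 924 y [-0.0103  0.0128] |z| [0.0417 0.0567]
-0.03 854 y [-0.0111  0.013 ] |z| [0.0418 0.0566]
-0.025 696 y [-0.0106  0.0129] |z| [0.0418 0.0562]
-0.02 423 y [-0.0108  0.0126] |z| [0.0417 0.0546]
-0.015 20 y [-0.0041  0.0088] |z| [0.0422 0.0434]
```

View pics/w8.png

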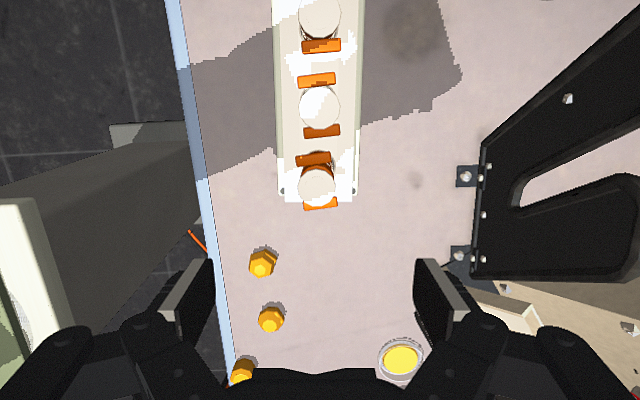

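```bash
python3 -c "
from h import *
plan([.497,.197,.076])"
```

```text
[[[0.0385, 0.0001, 0.0004], [0.0, -0.0, 0.0]], [[0.0385, 0.0002, 0.0003], [0.0, -0.0, 0.0]], [[0.0386, 0.0001, 0.0004], [0.0, -0.0, 0.0]], [[0.0385, 0.0001, 0.0004], [0.0, -0.0, 0.0]]]
```

Emit:
arm_command(steps=[[[0.045,0,0],[0,0,0]],[[0.045,0,0],[0,0,0]],[[0.04,0,0],[0,0,0]],[[0.024,0,0],[0,0,0]],[[0,0,0],[0,0,0]]])

```text
t: 15.1
tcp_pos: [0.4935, 0.1958, 0.0735]
tcp_rot: [0.018, 0.71, -0.02, 0.703]
force: [-0.3, -0.3, 0.2]
gripper_width: 0.0855
```

Run:
```python
from h import *
st()
f=ctrl.grab_frame("wrist");save(f,"w9")
f=ctrl.grab_frame("scene")
cv2.imwrite("pics/s9z.png",cv2.resize(f["image"][150:220,200:290][:,:,::-1],None,fx=8,fy=8,interpolation=2))
```

```text
t 15.1 pos [0.4935 0.1958 0.0735] q [ 0.0177  0.7103 -0.0205  0.7034] F [-0.31 -0.34  0.22] w 0.0855
R [[-0.01, 0.054, 0.998], [-0.004, 0.999, -0.054], [-1.0, -0.004, -0.01]] j [0.356 0.408 1.874 0.    0.871 0.41 ]
```

View pics/s9z.png

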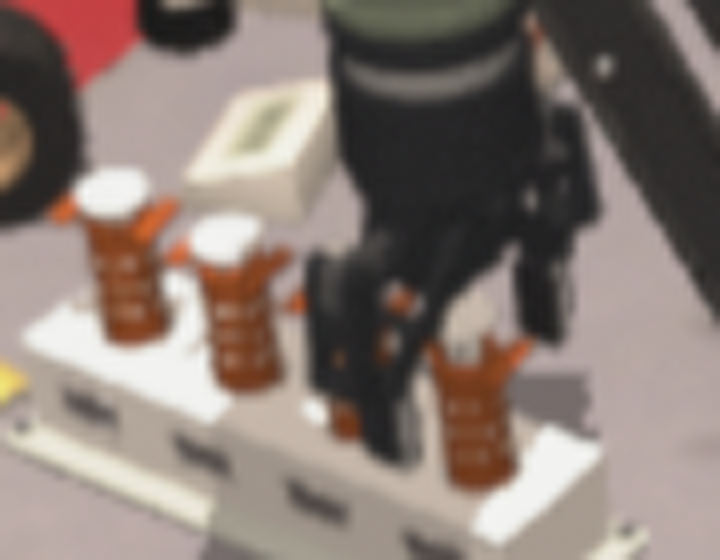

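View pics/w9.png

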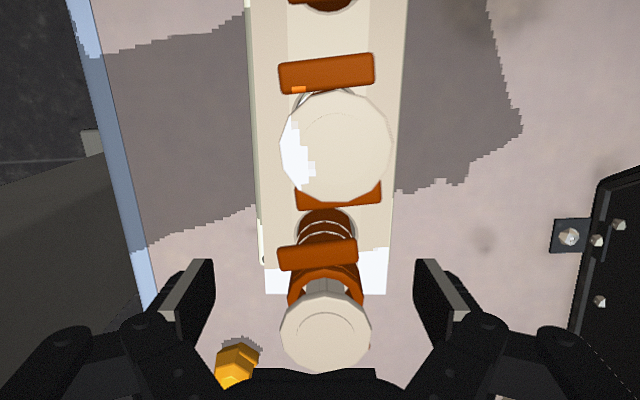

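Emit:
arm_command(steps=[[[0,0,0],[0,0,0]],[[0,0,0],[0,0,0]],[[0,0,0],[0,0,0]],[[0,0,0],[0,0,0]],[[0,0,0],[0,0,0]]], hand=-1, squeeze=50)

```text
t: 15.7
tcp_pos: [0.4974, 0.1974, 0.0789]
tcp_rot: [0.019, 0.706, -0.019, 0.707]
force: [-0.2, -0.4, 5.6]
gripper_width: 0.0268
```

Run:
```python
from h import *
o=st()
f=ctrl.grab_frame("wrist");save(f,"w10")
f=ctrl.grab_frame("scene")
cv2.imwrite("pics/s10z.png",cv2.resize(f["image"][150:220,200:290][:,:,::-1],None,fx=8,fy=8,interpolation=2))
```

```text
t 15.7 pos [0.4974 0.1974 0.0789] q [ 0.0194  0.7063 -0.0188  0.7074] F [-0.17 -0.41  5.55] w 0.0268
R [[0.001, 0.054, 0.999], [0.001, 0.999, -0.054], [-1.0, 0.001, 0.001]] j [0.356 0.401 1.867 0.    0.871 0.41 ]
```

View pics/s10z.png

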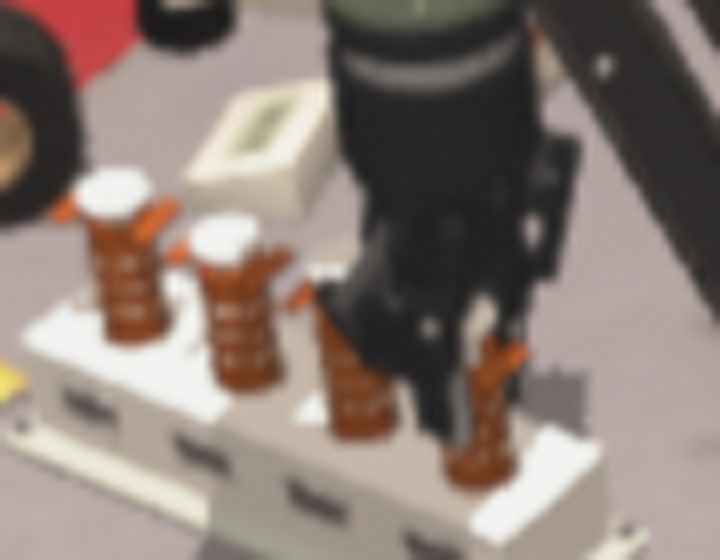

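View pics/w10.png

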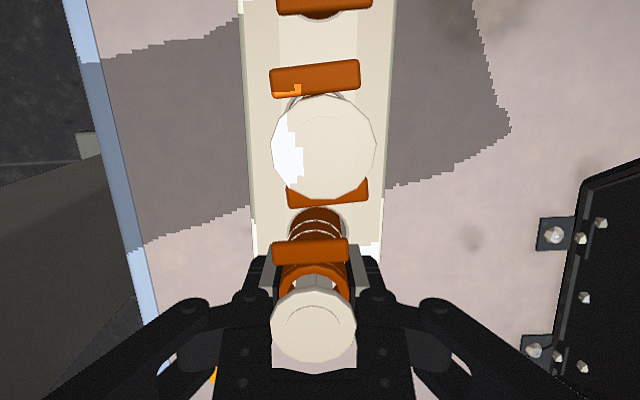

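Emit:
arm_command(steps=[[[-0.01,0,0],[0,0,0]],[[-0.03,0,0],[0,0,0]],[[-0.04,0,0],[0,0,0]],[[-0.045,0,0],[0,0,0]],[[-0.035,0,0],[0,0,0]]])

```text
t: 16.3
tcp_pos: [0.4969, 0.1971, 0.2408]
tcp_rot: [0.019, 0.706, -0.019, 0.707]
force: [0.9, 0.6, -1.5]
gripper_width: 0.026
```

Run:
```python
from h import *
o=st()
f=ctrl.grab_frame("scene")
cv2.imwrite("pics/s11z.png",cv2.resize(f["image"][120:280,180:420][:,:,::-1],None,fx=3.3,fy=3.3,interpolation=2))
f=ctrl.grab_frame("top")
for p in [(357,182),(436,180),(442,255),(362,258)]: print(p,np.round(world(p,f,.105),3))
W=cloud(f);x,y,z=W[...,0],W[...,1],W[...,2]
m=(z<.112)&(z>.098)&(x>.35)&(x<.75)&(y<-.1)&(y>-.45)
k,l,s,c=cv2.connectedComponentsWithStats(m.astype(np.uint8))
for i in range(1,k):
    if s[i,4]>100: print(s[i],cv2.minAreaRect(W[l==i][:,:2].astype(np.float32)))
for d in ctrl.tip_of("tub",f): print(d, world(d["centre"],f,0.004))
```

```text
t 16.3 pos [0.4969 0.1971 0.2408] q [ 0.0194  0.7062 -0.0188  0.7075] F [ 0.87  0.61 -1.48] w 0.026
R [[0.002, 0.054, 0.999], [0.001, 0.999, -0.054], [-1.0, 0.001, 0.002]] j [0.356 0.249 1.64  0.    1.252 0.41 ]
(357, 182) [ 0.636 -0.131  0.105]
(436, 180) [ 0.642 -0.368  0.105]
(442, 255) [ 0.419 -0.379  0.105]
(362, 258) [ 0.412 -0.143  0.105]
[ 363  178   87   83 1376] ((0.5272597074508667, -0.2733686566352844), (0.22123518586158752, 0.23212091624736786), 6.954924583435059)
{'centre': [397.3, 221.6], 'score': 0.95} [ 0.5260643 -0.2675142  0.004    ]
```

View pics/s11z.png

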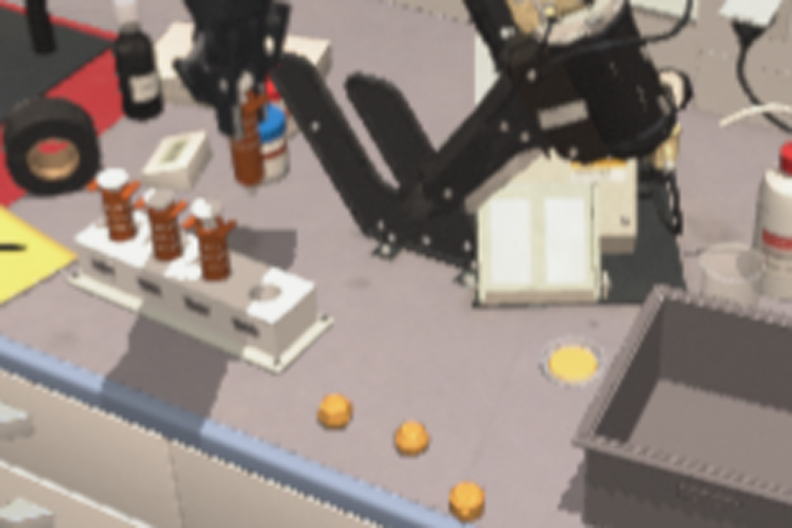

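```bash
python3 -c "
from h import *
plan([.525,-.31,.25],via=[[.43,.11,.25],[.42,-.20,.25]])"
```

```text
[[[-0.0033, -0.0303, -0.021], [0.001, 0.005, -0.002]], [[-0.0031, -0.0304, -0.021], [0.0, 0.0, -0.0]], [[-0.0031, -0.0303, -0.0209], [0.0, 0.0, -0.0]], [[0.0, -0.0443, 0.001], [0.0, 0.0, -0.0]], [[-0.0, -0.0443, 0.001], [0.0, 0.0, -0.0]]]
[[[-0.0, -0.0443, 0.001], [0.0, 0.0, -0.0]], [[-0.0, -0.0443, 0.001], [0.0, 0.0, -0.0]], [[-0.0, -0.0443, 0.001], [0.0, 0.0, -0.0]], [[-0.0001, -0.0443, 0.001], [0.0, 0.0, -0.0]], [[0.0, -0.0443, 0.001], [0.0, 0.0, -0.0]]]
[[[0.0, -0.026, 0.0277], [0.0, 0.0, -0.0]], [[0.0, -0.026, 0.0278], [0.0, 0.0, -0.0]], [[0.0, -0.026, 0.0277], [0.0, 0.0, -0.0]], [[0.0, -0.026, 0.0277], [0.0, 0.0, -0.0]]]
```

Emit:
arm_command(steps=[[[-0.003,-0.03,-0.021],[0,0,0]],[[-0.003,-0.03,-0.021],[0,0,0]],[[-0.003,-0.03,-0.021],[0,0,0]],[[0,-0.044,0.001],[0,0,0]],[[0,-0.044,0.001],[0,0,0]]])

```text
t: 16.95
tcp_pos: [0.4244, 0.0216, 0.2456]
tcp_rot: [0.018, 0.708, -0.018, 0.706]
force: [1.1, -0.4, -0.9]
gripper_width: 0.0263
```

Emit:
arm_command(steps=[[[0,-0.044,0.001],[0,0,0]],[[0,-0.044,0.001],[0,0,0]],[[0,-0.044,0.001],[0,0,0]],[[0,-0.044,0.001],[0,0,0]],[[0,-0.044,0.001],[0,0,0]]])

```text
t: 17.45
tcp_pos: [0.418, -0.1985, 0.2453]
tcp_rot: [0.02, 0.708, -0.019, 0.706]
force: [1.7, 0.1, -1.1]
gripper_width: 0.0264
```

Emit:
arm_command(steps=[[[0,-0.026,0.028],[0,0,0]],[[0,-0.026,0.028],[0,0,0]],[[0,-0.026,0.028],[0,0,0]],[[0,-0.026,0.028],[0,0,0]],[[0,0,0],[0,0,0]]])

```text
t: 17.95
tcp_pos: [0.5274, -0.3098, 0.2434]
tcp_rot: [0.02, 0.708, -0.019, 0.706]
force: [-0.0, 0.8, -1.8]
gripper_width: 0.0262
```

Run:
```python
from h import *
o=st()
f=ctrl.grab_frame("scene")
cv2.imwrite("pics/s12z.png",cv2.resize(f["image"][150:310,260:500][:,:,::-1],None,fx=3.3,fy=3.3,interpolation=2))
plan([.525,-.315,.088])
```

```text
t 17.95 pos [ 0.5274 -0.3098  0.2434] q [ 0.02    0.7078 -0.0193  0.7059] F [-0.01  0.85 -1.84] w 0.0262
R [[-0.003, 0.056, 0.998], [0.001, 0.998, -0.056], [-1.0, 0.001, -0.003]] j [-0.55   0.372  1.453 -0.     1.32  -0.494]
[[[0.0389, -0.0019, 0.0001], [-0.0, -0.005, -0.003]], [[0.039, -0.0018, -0.0001], [-0.0, -0.0, -0.0]], [[0.0389, -0.0018, -0.0001], [-0.0, -0.0, -0.0]], [[0.0389, -0.0017, -0.0001], [-0.0, -0.0, -0.0]]]
```

View pics/s12z.png

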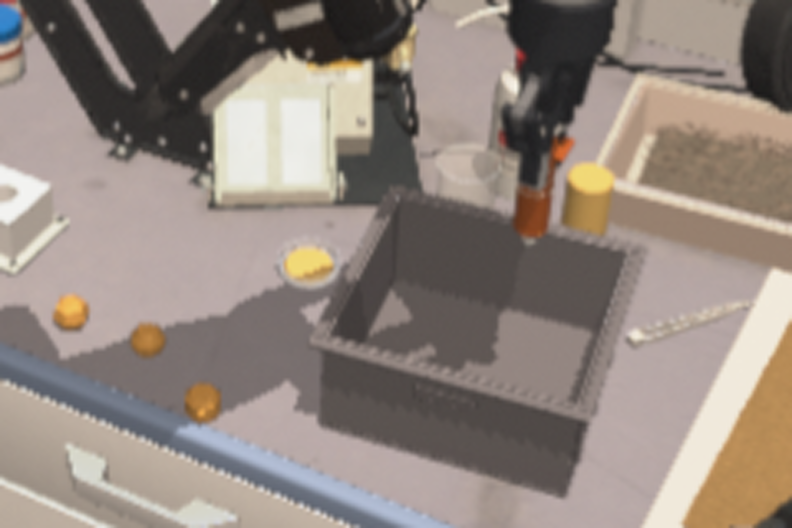

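Emit:
arm_command(steps=[[[0.04,-0.0015,0],[0,0,0]],[[0.04,-0.0015,0],[0,0,0]],[[0.04,-0.0015,0],[0,0,0]],[[0.028,0,0],[0,0,0]],[[0,0,0],[0,0,0]]])

```text
t: 18.5
tcp_pos: [0.5212, -0.3086, 0.094]
tcp_rot: [0.021, 0.711, -0.017, 0.703]
force: [0.8, -0.5, -1.4]
gripper_width: 0.0261
```

Emit:
arm_command(steps=[[[0,0,0],[0,0,0]],[[0,0,0],[0,0,0]],[[0,0,0],[0,0,0]],[[0,0,0],[0,0,0]],[[0,0,0],[0,0,0]]], hand=0.6)

```text
t: 19.0
tcp_pos: [0.5258, -0.3119, 0.0998]
tcp_rot: [0.019, 0.706, -0.019, 0.707]
force: [-0.1, 0.2, 1.4]
gripper_width: 0.0683
```

Emit:
arm_command(steps=[[[-0.03,0,0],[0,0,0]],[[-0.04,0,0],[0,0,0]],[[-0.04,0,0],[0,0,0]],[[-0.04,0,0],[0,0,0]],[[0,0,0],[0,0,0]]])

```text
t: 19.5
tcp_pos: [0.528, -0.3133, 0.256]
tcp_rot: [0.017, 0.703, -0.021, 0.711]
force: [1.5, 0.1, 0.2]
gripper_width: 0.0686
```

Run:
```python
from h import *
o=st()
f=ctrl.grab_frame("scene")
cv2.imwrite("pics/s13z.png",cv2.resize(f["image"][150:310,260:500][:,:,::-1],None,fx=3.3,fy=3.3,interpolation=2))
```

```text
t 19.5 pos [ 0.528  -0.3133  0.256 ] q [ 0.0168  0.7027 -0.0215  0.7109] F [1.53 0.14 0.22] w 0.0686
R [[0.011, 0.054, 0.998], [-0.007, 0.999, -0.054], [-1.0, -0.006, 0.012]] j [-0.554  0.361  1.438  0.     1.329 -0.5  ]
```

View pics/s13z.png

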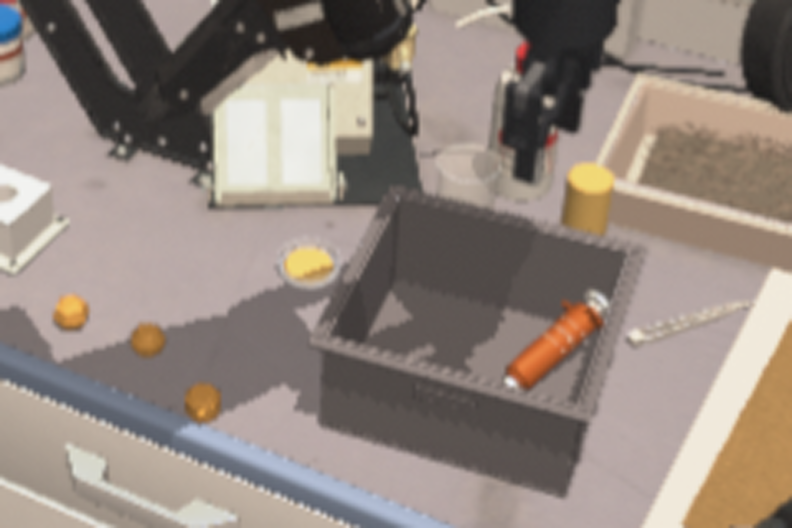

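```bash
python3 -c "
from h import *
plan([.5003,.258,.22],via=[[.42,-.2,.25],[.43,.11,.25]])"
```

```text
[[[0.0004, 0.0266, -0.0282], [0.001, 0.007, 0.004]], [[0.0007, 0.0267, -0.0282], [0.0, 0.0, 0.0]], [[0.0006, 0.0266, -0.0282], [0.0, 0.0, 0.0]], [[0.0007, 0.0266, -0.0282], [0.0, 0.0, 0.0]], [[0.0, 0.0443, -0.001], [0.0, 0.0, 0.0]]]
[[[0.0001, 0.0443, -0.001], [0.0, 0.0, 0.0]], [[-0.0, 0.0443, -0.001], [0.0, 0.0, 0.0]], [[-0.0, 0.0443, -0.001], [0.0, 0.0, 0.0]], [[0.0, 0.0443, -0.001], [0.0, 0.0, 0.0]], [[0.0, 0.0443, -0.001], [0.0, 0.0, 0.0]]]
[[[0.0001, 0.0443, -0.001], [0.0, 0.0, 0.0]], [[0.0075, 0.0379, 0.0155], [0.0, 0.0, 0.0]], [[0.0075, 0.0379, 0.0155], [0.0, 0.0, 0.0]], [[0.0075, 0.0379, 0.0155], [0.0, 0.0, 0.0]], [[0.0075, 0.0379, 0.0155], [0.0, 0.0, 0.0]]]
```

Emit:
arm_command(steps=[[[0,0.0265,-0.028],[0,0,0]],[[0,0.0265,-0.028],[0,0,0]],[[0,0.0265,-0.028],[0,0,0]],[[0,0.0265,-0.028],[0,0,0]],[[0,0.0443,-0.001],[0,0,0]]], hand=1)

```text
t: 20.05
tcp_pos: [0.4172, -0.155, 0.2476]
tcp_rot: [0.02, 0.708, -0.02, 0.706]
force: [1.7, 1.0, 0.4]
gripper_width: 0.0853
```

Emit:
arm_command(steps=[[[0,0.0443,-0.001],[0,0,0]],[[0,0.0443,-0.001],[0,0,0]],[[0,0.0443,-0.001],[0,0,0]],[[0,0.0443,-0.001],[0,0,0]],[[0,0.0443,-0.001],[0,0,0]]])

```text
t: 20.55
tcp_pos: [0.4267, 0.0676, 0.2479]
tcp_rot: [0.019, 0.707, -0.019, 0.706]
force: [0.6, -0.1, 0.3]
gripper_width: 0.0851
```

Emit:
arm_command(steps=[[[0,0.0443,-0.001],[0,0,0]],[[0.0075,0.038,0.0155],[0,0,0]],[[0.0075,0.038,0.0155],[0,0,0]],[[0.0075,0.038,0.0155],[0,0,0]],[[0.0075,0.038,0.0155],[0,0,0]]])

```text
t: 21.05
tcp_pos: [0.4989, 0.26, 0.2172]
tcp_rot: [0.018, 0.708, -0.019, 0.706]
force: [0.3, -0.3, 0.2]
gripper_width: 0.0852
```

Run:
```python
from h import *
o=st()
f=ctrl.grab_frame("wrist");save(f,"w14");disc(f)
st()
plan([.5003,.258,.076])
```

```text
t 21.05 pos [0.4989 0.26   0.2172] q [ 0.0184  0.7076 -0.0193  0.7061] F [ 0.29 -0.28  0.16] w 0.0852
R [[-0.002, 0.053, 0.999], [-0.001, 0.999, -0.053], [-1.0, -0.001, -0.002]] j [ 0.46   0.31   1.613 -0.     1.221  0.514]
disc 1505 [0.5083 0.3778 0.1219] [0.5084 0.3788] z [0.1219 0.1229] [319.  18.]
disc 219 [0.5105 0.3582 0.1125] [0.511  0.3602] z [0.1126 0.1136] [324.  53.]
disc 1489 [0.5051 0.322  0.1207] [0.5032 0.3254] z [0.1217 0.1226] [319. 109.]
disc 137 [0.5037 0.2984 0.1123] [0.5057 0.3005] z [0.1123 0.1132] [318. 142.]
disc 35 [0.489  0.2764 0.1121] [0.4902 0.2776] z [0.112  0.1132] [300. 172.]
disc 1341 [0.5027 0.2606 0.1289] [0.5021 0.2536] z [0.1316 0.1325] [320. 199.]
t 21.1 pos [0.5014 0.2653 0.2154] q [ 0.0195  0.7072 -0.0171  0.7065] F [ 3.29  4.65 -0.26] w 0.0852
R [[-0.001, 0.052, 0.999], [0.003, 0.999, -0.052], [-1.0, 0.003, -0.001]] j [0.464 0.317 1.608 0.004 1.216 0.515]
[[[0.0348, -0.0019, -0.0001], [0.003, -0.001, -0.003]], [[0.0349, -0.0019, -0.0002], [0.0, -0.0, -0.0]], [[0.0348, -0.0018, -0.0002], [0.0, -0.0, -0.0]], [[0.0349, -0.0019, -0.0002], [0.0, -0.0, -0.0]]]
```

View pics/w14.png

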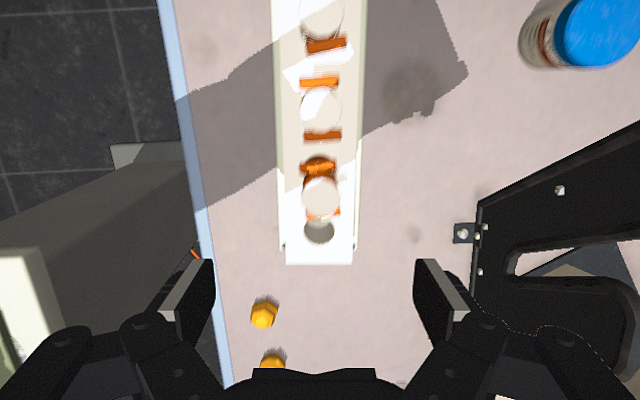

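Emit:
arm_command(steps=[[[0,0,0],[0,0,0]],[[0,0,0],[0,0,0]]])

```text
t: 21.3
tcp_pos: [0.4983, 0.258, 0.2179]
tcp_rot: [0.018, 0.708, -0.02, 0.706]
force: [-0.2, 0.4, -0.0]
gripper_width: 0.0854
```

Run:
```python
from h import *
o=st()
plan([.5003,.258,.076])
```

```text
t 21.3 pos [0.4983 0.258  0.2179] q [ 0.0184  0.7077 -0.0196  0.706 ] F [-0.19  0.38 -0.  ] w 0.0854
R [[-0.002, 0.054, 0.999], [-0.002, 0.999, -0.054], [-1.0, -0.002, -0.002]] j [ 0.457  0.308  1.615 -0.     1.222  0.511]
[[[0.0355, 0.0001, 0.0006], [0.0, -0.0, 0.0]], [[0.0354, 0.0001, 0.0005], [0.0, -0.0, 0.0]], [[0.0355, 0.0001, 0.0006], [0.0, -0.0, 0.0]], [[0.0354, 0.0001, 0.0006], [0.0, -0.0, 0.0]]]
```

Emit:
arm_command(steps=[[[0.042,0,0.0005],[0,0,0]],[[0.04,0,0.0005],[0,0,0]],[[0.036,0,0.0005],[0,0,0]],[[0.022,0,0.0005],[0,0,0]],[[0,0,0],[0,0,0]]])

```text
t: 21.8
tcp_pos: [0.4986, 0.256, 0.0763]
tcp_rot: [0.018, 0.709, -0.021, 0.705]
force: [-0.7, 0.1, 0.1]
gripper_width: 0.0855
```

Emit:
arm_command(steps=[[[0,0,0],[0,0,0]],[[0,0,0],[0,0,0]],[[0,0,0],[0,0,0]],[[0,0,0],[0,0,0]],[[0,0,0],[0,0,0]]], hand=-1)

```text
t: 22.3
tcp_pos: [0.502, 0.2589, 0.0803]
tcp_rot: [0.019, 0.706, -0.019, 0.708]
force: [0.0, 0.1, 6.0]
gripper_width: 0.0266
```

Run:
```python
from h import *
o=st()
f=ctrl.grab_frame("wrist");save(f,"w15")
```

```text
t 22.3 pos [0.502  0.2589 0.0803] q [ 0.0195  0.706  -0.0186  0.7077] F [0.04 0.1  6.01] w 0.0266
R [[0.002, 0.054, 0.999], [0.001, 0.999, -0.054], [-1.0, 0.001, 0.002]] j [ 0.456  0.438  1.797 -0.     0.904  0.51 ]
```

View pics/w15.png

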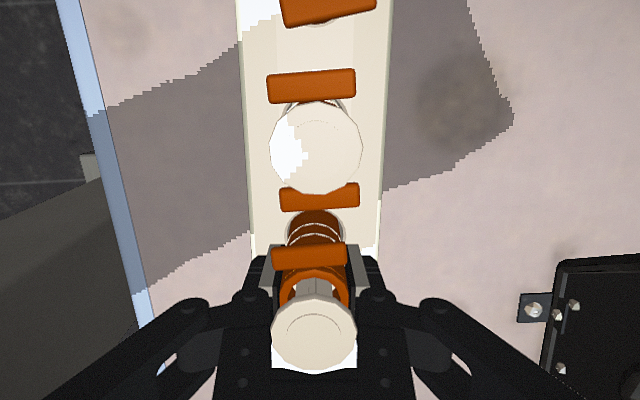

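Gripped on C's barrel. Lift and carry the same way, this time to y≈-0.23 in the tub.

Emit:
arm_command(steps=[[[-0.01,0,0],[0,0,0]],[[-0.03,0,0],[0,0,0]],[[-0.04,0,0],[0,0,0]],[[-0.045,0,0],[0,0,0]],[[-0.04,0,0],[0,0,0]]])

```text
t: 22.85
tcp_pos: [0.5009, 0.2585, 0.2464]
tcp_rot: [0.019, 0.707, -0.019, 0.707]
force: [0.7, 0.9, -0.5]
gripper_width: 0.0259
```

Run:
```python
from h import *
o=st()
plan([.525,-.24,.25],via=[[.43,.11,.25],[.42,-.15,.25]])
```

```text
t 22.85 pos [0.5009 0.2585 0.2464] q [ 0.0192  0.7067 -0.0189  0.707 ] F [ 0.75  0.87 -0.46] w 0.0259
R [[0.0, 0.054, 0.999], [0.0, 0.999, -0.054], [-1.0, 0.0, 0.0]] j [0.456 0.292 1.564 0.    1.285 0.51 ]
[[[-0.0009, -0.038, -0.0157], [0.0, 0.0, -0.0]], [[-0.001, -0.0381, -0.0157], [0.0, 0.0, -0.0]], [[-0.0009, -0.038, -0.0157], [0.0, 0.0, -0.0]], [[-0.0009, -0.038, -0.0157], [0.0, 0.0, -0.0]], [[-0.0, -0.0434, 0.0006], [0.0, 0.0, -0.0]]]
[[[-0.0001, -0.0433, 0.0007], [0.0, 0.0, -0.0]], [[0.0, -0.0434, 0.0007], [0.0, 0.0, -0.0]], [[0.0, -0.0434, 0.0006], [0.0, 0.0, -0.0]], [[-0.0, -0.0433, 0.0007], [0.0, 0.0, -0.0]], [[-0.0, -0.0434, 0.0007], [0.0, 0.0, -0.0]]]
[[[-0.0, -0.021, 0.0274], [0.0, 0.0, -0.0]], [[-0.0, -0.0211, 0.0274], [0.0, 0.0, -0.0]], [[-0.0, -0.021, 0.0275], [0.0, 0.0, -0.0]], [[-0.0, -0.0211, 0.0274], [0.0, 0.0, -0.0]]]
```

Emit:
arm_command(steps=[[[-0.002,-0.038,-0.0157],[0,0,0]],[[-0.002,-0.038,-0.0157],[0,0,0]],[[0,-0.038,-0.0157],[0,0,0]],[[0,-0.038,-0.0157],[0,0,0]],[[0,-0.0434,0.0007],[0,0,0]]])

```text
t: 23.35
tcp_pos: [0.4262, 0.0659, 0.2483]
tcp_rot: [0.019, 0.707, -0.018, 0.707]
force: [0.9, -0.8, -1.1]
gripper_width: 0.0264
```

Emit:
arm_command(steps=[[[0,-0.0434,0.0007],[0,0,0]],[[0,-0.0434,0.0007],[0,0,0]],[[0,-0.0434,0.0007],[0,0,0]],[[0,-0.0434,0.0007],[0,0,0]],[[0,-0.0434,0.0007],[0,0,0]]])

```text
t: 23.85
tcp_pos: [0.4198, -0.1516, 0.2484]
tcp_rot: [0.019, 0.707, -0.019, 0.707]
force: [1.2, -0.4, -1.2]
gripper_width: 0.0262
```

Emit:
arm_command(steps=[[[0,-0.021,0.0275],[0,0,0]],[[0,-0.021,0.0275],[0,0,0]],[[0,-0.021,0.0275],[0,0,0]],[[0,-0.021,0.0275],[0,0,0]],[[0,0,0],[0,0,0]]])

```text
t: 24.35
tcp_pos: [0.5282, -0.2423, 0.2471]
tcp_rot: [0.019, 0.707, -0.02, 0.707]
force: [-0.5, 0.5, -0.9]
gripper_width: 0.0262
```

Emit:
arm_command(steps=[[[0,0,0],[0,0,0]]])

```text
t: 24.45
tcp_pos: [0.5254, -0.2398, 0.2474]
tcp_rot: [0.02, 0.708, -0.019, 0.706]
force: [-0.1, 1.0, -0.8]
gripper_width: 0.026
```

Run:
```python
from h import *
o=st()
f=ctrl.grab_frame("scene")
cv2.imwrite("pics/s16z.png",cv2.resize(f["image"][150:310,260:500][:,:,::-1],None,fx=3.3,fy=3.3,interpolation=2))
```

```text
t 24.45 pos [ 0.5254 -0.2398  0.2474] q [ 0.0196  0.7075 -0.0188  0.7062] F [-0.09  0.96 -0.83] w 0.026
R [[-0.002, 0.054, 0.999], [0.001, 0.999, -0.054], [-1.0, 0.001, -0.002]] j [-0.448  0.315  1.529  0.     1.3   -0.394]
```

View pics/s16z.png

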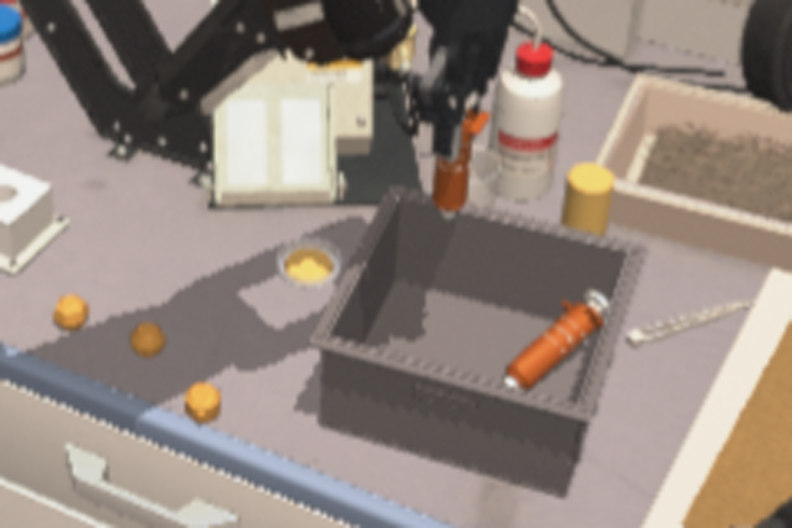

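Emit:
arm_command(steps=[[[0.04,0,0],[0,0,0]],[[0.04,0,0],[0,0,0]],[[0.04,0,0],[0,0,0]],[[0.03,0,0],[0,0,0]],[[0,0,0],[0,0,0]]])

```text
t: 25.0
tcp_pos: [0.522, -0.2375, 0.0945]
tcp_rot: [0.02, 0.71, -0.017, 0.704]
force: [-1.3, 0.1, -0.5]
gripper_width: 0.0265
```

Emit:
arm_command(steps=[[[0,0,0],[0,0,0]],[[0,0,0],[0,0,0]],[[0,0,0],[0,0,0]],[[0,0,0],[0,0,0]],[[0,0,0],[0,0,0]]], hand=0.6)

```text
t: 25.5
tcp_pos: [0.5262, -0.2401, 0.0988]
tcp_rot: [0.019, 0.706, -0.019, 0.707]
force: [-0.8, -0.4, 0.3]
gripper_width: 0.0686
```

Emit:
arm_command(steps=[[[-0.03,0,0],[0,0,0]],[[-0.04,0,0],[0,0,0]],[[-0.04,0,0],[0,0,0]],[[-0.04,0,0],[0,0,0]],[[0,0,0],[0,0,0]]])

```text
t: 26.0
tcp_pos: [0.5285, -0.2412, 0.2546]
tcp_rot: [0.017, 0.703, -0.021, 0.711]
force: [0.5, -0.4, -0.2]
gripper_width: 0.0687
```

```bash
cat >> h.py <<'E'
def scraps(f):
    W=cloud(f);im=f["image"].astype(int)
    m=(W[...,0]>.25)&(W[...,0]<.57)&(W[...,1]>-.2)&(W[...,1]<.2)&(W[...,2]>.004)&(W[...,2]<.04)&((im[...,0]-im[...,2])>50)
    k,l,s,c=cv2.connectedComponentsWithStats(m.astype(np.uint8))
    for i in range(1,k):
        if s[i,4]>10:print("scrap",s[i,4],np.round(c[i]),np.round(world(c[i],f,.014),4))
E
python3 - <<'E'
from h import *
o=st()
f=ctrl.grab_frame("scene");scraps(f)
cv2.imwrite("pics/s17z.png",cv2.resize(f["image"][150:310,260:500][:,:,::-1],None,fx=3.3,fy=3.3,interpolation=2))
f=ctrl.grab_frame("top");scraps(f);save(f,"t17")
E
```

```text
t 26.0 pos [ 0.5285 -0.2412  0.2546] q [ 0.0173  0.7026 -0.0209  0.711 ] F [ 0.47 -0.36 -0.24] w 0.0687
R [[0.012, 0.054, 0.998], [-0.006, 0.999, -0.054], [-1.0, -0.005, 0.012]] j [-0.448  0.309  1.519  0.     1.3   -0.394]
scrap 84 [281. 244.] [0.4238 0.0725 0.014 ]
scrap 77 [304. 253.] [ 0.4264 -0.0075  0.014 ]
scrap 102 [321. 272.] [ 0.3833 -0.0885  0.014 ]
scrap 66 [315. 253.] [ 0.4278 -0.0046  0.014 ]
scrap 74 [290. 254.] [0.4237 0.0738 0.014 ]
scrap 67 [341. 267.] [ 0.3829 -0.0866  0.014 ]
```

View pics/s17z.png

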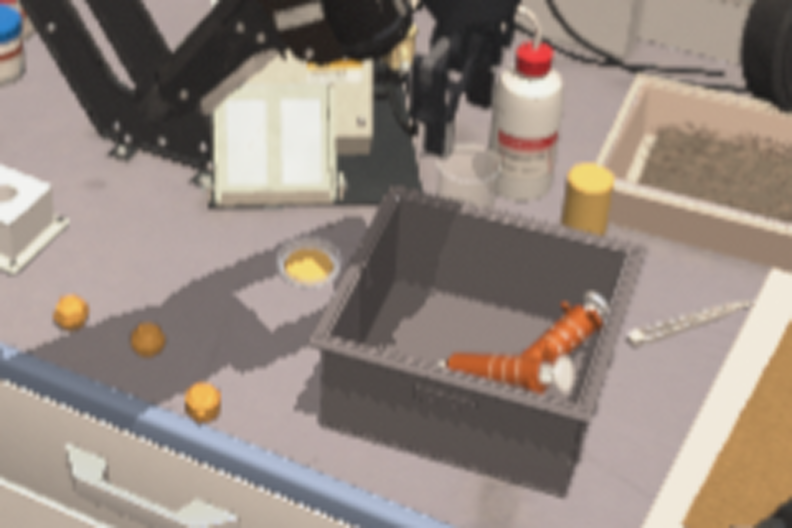

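View pics/t17.png

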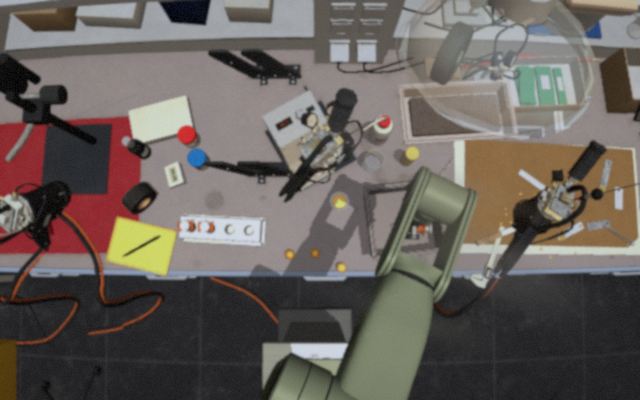

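Run:
```python
from h import *
plan([.385,-.086,.09],via=[[.42,-.15,.22]])
```

```text
[[[0.0072, 0.0211, -0.0277], [0.0, 0.0, 0.0]], [[0.0071, 0.021, -0.0277], [0.0, 0.0, 0.0]], [[0.0072, 0.0211, -0.0277], [0.0, 0.0, 0.0]], [[0.0072, 0.021, -0.0277], [0.0, 0.0, 0.0]], [[0.0325, 0.0155, -0.0097], [0.0, 0.0, 0.0]]]
[[[0.0324, 0.0156, -0.0096], [0.0, 0.0, 0.0]], [[0.0325, 0.0155, -0.0097], [0.0, 0.0, 0.0]], [[0.0325, 0.0155, -0.0097], [0.0, 0.0, 0.0]]]
```

Emit:
arm_command(steps=[[[0.007,0.021,-0.0277],[0,0,0]],[[0.007,0.021,-0.0277],[0,0,0]],[[0.007,0.021,-0.0277],[0,0,0]],[[0.007,0.021,-0.0277],[0,0,0]],[[0.0,0.0155,-0.0097],[0,0,0]]], hand=0.3)

```text
t: 26.6
tcp_pos: [0.4068, -0.1322, 0.2175]
tcp_rot: [0.02, 0.709, -0.018, 0.705]
force: [0.4, -0.2, -0.1]
gripper_width: 0.0552
```

Emit:
arm_command(steps=[[[0.03,0.0155,-0.0097],[0,0,0]],[[0.035,0.0155,-0.0097],[0,0,0]],[[0.04,0.0155,-0.0097],[0,0,0]],[[0.025,0,0],[0,0,0]],[[0,0,0],[0,0,0]]])

```text
t: 27.1
tcp_pos: [0.3817, -0.0849, 0.087]
tcp_rot: [0.019, 0.71, -0.018, 0.704]
force: [-0.1, -0.1, 0.5]
gripper_width: 0.0553
```

Run:
```python
from h import *
st()
f=ctrl.grab_frame("wrist");scraps(f);save(f,"w18")
plan([.383,-.0865,.003])
```

```text
t 27.1 pos [ 0.3817 -0.0849  0.087 ] q [ 0.0194  0.7097 -0.0181  0.704 ] F [-0.14 -0.13  0.5 ] w 0.0553
R [[-0.008, 0.053, 0.999], [0.002, 0.999, -0.053], [-1.0, 0.002, -0.008]] j [-0.248  0.201  2.161  0.     0.788 -0.195]
scrap 2333 [388.  75.] [ 0.4297 -0.0034  0.014 ]
scrap 137 [598. 179.] [ 0.5649 -0.0742  0.014 ]
scrap 1810 [320. 209.] [ 0.3851 -0.0859  0.014 ]
[[[0.0429, -0.0005, -0.0002], [0.0, -0.0, -0.0]], [[0.0429, -0.0005, -0.0002], [0.0, -0.0, -0.0]]]
```

View pics/w18.png

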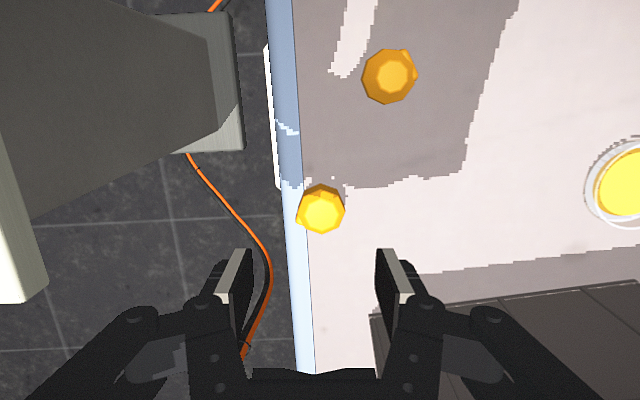

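Emit:
arm_command(steps=[[[0.034,-0.001,0],[0,0,0]],[[0.03,0,0],[0,0,0]],[[0.013,0,0],[0,0,0]],[[0.006,0,0],[0,0,0]],[[0,0,0],[0,0,0]]])

```text
t: 27.65
tcp_pos: [0.3854, -0.0875, 0.0073]
tcp_rot: [0.019, 0.706, -0.019, 0.707]
force: [0.3, 0.4, -0.2]
gripper_width: 0.0553
```

Run:
```python
from h import *
st()
f=ctrl.grab_frame("wrist");save(f,"w19")
st()
```

```text
t 27.65 pos [ 0.3854 -0.0875  0.0073] q [ 0.0192  0.7064 -0.0193  0.7073] F [ 0.32  0.44 -0.18] w 0.0553
R [[0.001, 0.054, 0.999], [-0.0, 0.999, -0.054], [-1.0, -0.0, 0.001]] j [-0.252  0.348  2.253  0.     0.54  -0.198]
t 27.7 pos [ 0.3856 -0.0875  0.0077] q [ 0.0191  0.7061 -0.0193  0.7076] F [ 0.34 -0.46 -0.09] w 0.0559
R [[0.002, 0.054, 0.999], [-0.0, 0.999, -0.054], [-1.0, -0.0, 0.002]] j [-0.252  0.347  2.253  0.     0.54  -0.198]
```

View pics/w19.png

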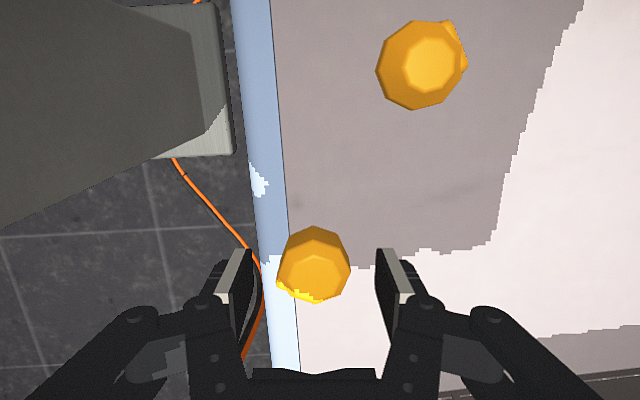

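Well straddled. Drop 3 mm more and close.

Emit:
arm_command(steps=[[[0.003,0,0],[0,0,0]],[[0,0,0],[0,0,0]],[[0,0,0],[0,0,0]],[[0,0,0],[0,0,0]],[[0,0,0],[0,0,0]]], hand=-1, squeeze=40)

```text
t: 28.2
tcp_pos: [0.3854, -0.0873, 0.0048]
tcp_rot: [0.019, 0.706, -0.019, 0.708]
force: [0.2, 0.6, 6.8]
gripper_width: 0.0317
```

Emit:
arm_command(steps=[[[-0.02,0,0],[0,0,0]],[[-0.04,0,0],[0,0,0]],[[-0.045,0,0],[0,0,0]],[[-0.045,0,0],[0,0,0]],[[-0.04,0,0],[0,0,0]]])

```text
t: 28.7
tcp_pos: [0.384, -0.087, 0.1964]
tcp_rot: [0.019, 0.706, -0.019, 0.707]
force: [0.7, -1.2, -0.7]
gripper_width: 0.0313
```

Run:
```python
from h import *
st()
f=ctrl.grab_frame("wrist");save(f,"w20")
plan([.525,-.245,.18],via=[[.42,-.18,.2]])
```

```text
t 28.7 pos [ 0.384  -0.087   0.1964] q [ 0.0189  0.7062 -0.0192  0.7075] F [ 0.72 -1.2  -0.71] w 0.0313
R [[0.002, 0.054, 0.999], [-0.0, 0.999, -0.054], [-1.0, -0.0, 0.002]] j [-0.252  0.059  1.993  0.     1.087 -0.198]
[[[0.001, -0.0301, 0.0124], [0.001, 0.014, 0.003]], [[0.0007, -0.03, 0.0124], [0.0, 0.0, 0.0]], [[0.0007, -0.0301, 0.0124], [0.0, 0.0, 0.0]], [[0.0066, -0.0197, 0.0361], [0.0, 0.0, 0.0]], [[0.0067, -0.0197, 0.0362], [0.0, 0.0, 0.0]]]
[[[0.0066, -0.0197, 0.0361], [0.0, 0.0, 0.0]]]
```

View pics/w20.png

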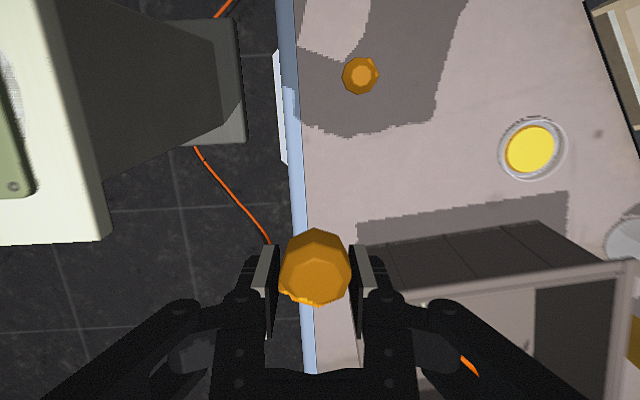

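Emit:
arm_command(steps=[[[0,-0.03,0.0124],[0,0,0]],[[0,-0.03,0.0124],[0,0,0]],[[0,-0.03,0.0124],[0,0,0]],[[0,-0.02,0.036],[0,0,0]],[[0,-0.02,0.036],[0,0,0]]])

```text
t: 29.25
tcp_pos: [0.4866, -0.2239, 0.1939]
tcp_rot: [0.02, 0.707, -0.02, 0.707]
force: [0.7, 0.1, 0.4]
gripper_width: 0.0312
```

Emit:
arm_command(steps=[[[0,-0.01,0.036],[0,0,0]],[[0.03,0,0.02],[0,0,0]],[[0.04,0,0],[0,0,0]],[[0.03,0,0],[0,0,0]],[[0,0,0],[0,0,0]]])

```text
t: 29.75
tcp_pos: [0.5384, -0.2342, 0.0892]
tcp_rot: [0.021, 0.71, -0.018, 0.703]
force: [-0.5, 0.0, 0.1]
gripper_width: 0.0314
```

Emit:
arm_command(steps=[[[0,0,0],[0,0,0]],[[0,0,0],[0,0,0]],[[0,0,0],[0,0,0]],[[0,0,0],[0,0,0]]], hand=0.3)

```text
t: 30.15
tcp_pos: [0.5423, -0.2361, 0.0955]
tcp_rot: [0.019, 0.706, -0.019, 0.708]
force: [-0.5, -0.8, 0.3]
gripper_width: 0.0553
```

Emit:
arm_command(steps=[[[-0.03,0,0],[0,0,0]],[[-0.04,0,0],[0,0,0]],[[-0.03,0,0],[0,0,0]],[[0,0,0],[0,0,0]]])

```text
t: 30.55
tcp_pos: [0.5442, -0.2369, 0.1998]
tcp_rot: [0.018, 0.703, -0.021, 0.711]
force: [0.0, -0.6, 0.6]
gripper_width: 0.0553
```

Run:
```python
from h import *
o=st()
f=ctrl.grab_frame("scene");scraps(f)
cv2.imwrite("pics/s21z.png",cv2.resize(f["image"][150:310,260:500][:,:,::-1],None,fx=3.3,fy=3.3,interpolation=2))
plan([.427,-.006,.09],via=[[.425,-.15,.2]])
```

```text
t 30.55 pos [ 0.5442 -0.2369  0.1998] q [ 0.0175  0.7031 -0.0207  0.7106] F [ 0.05 -0.64  0.58] w 0.0553
R [[0.011, 0.054, 0.998], [-0.005, 0.999, -0.054], [-1.0, -0.004, 0.011]] j [-0.43   0.363  1.579  0.     1.188 -0.376]
scrap 81 [281. 244.] [0.4239 0.0726 0.014 ]
scrap 78 [304. 253.] [ 0.4263 -0.0077  0.014 ]
[[[-0.001, 0.02, -0.0306], [0.001, 0.006, 0.002]], [[-0.0007, 0.0199, -0.0306], [0.0, 0.0, 0.0]], [[-0.0007, 0.0199, -0.0306], [0.0, 0.0, 0.0]], [[-0.0008, 0.0199, -0.0306], [0.0, 0.0, 0.0]], [[0.022, 0.0288, -0.0012], [0.0, 0.0, 0.0]]]
[[[0.022, 0.0288, -0.0012], [0.0, 0.0, 0.0]], [[0.022, 0.0288, -0.0012], [0.0, 0.0, 0.0]], [[0.022, 0.0288, -0.0012], [0.0, 0.0, 0.0]], [[0.022, 0.0288, -0.0012], [0.0, 0.0, 0.0]]]
```

View pics/s21z.png

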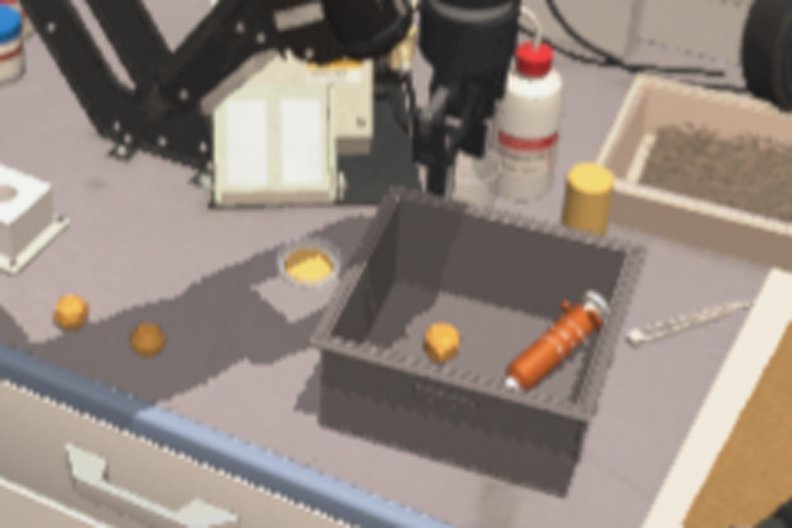

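Emit:
arm_command(steps=[[[0,0.02,-0.0306],[0,0,0]],[[0,0.02,-0.0306],[0,0,0]],[[0,0.02,-0.0306],[0,0,0]],[[0,0.02,-0.0306],[0,0,0]],[[0,0.029,-0.001],[0,0,0]]])

```text
t: 31.1
tcp_pos: [0.4198, -0.1193, 0.1927]
tcp_rot: [0.02, 0.708, -0.02, 0.705]
force: [0.8, -0.3, -0.3]
gripper_width: 0.0552
```

Emit:
arm_command(steps=[[[0.022,0.029,-0.001],[0,0,0]],[[0.022,0.029,-0.001],[0,0,0]],[[0.03,0.029,-0.001],[0,0,0]],[[0.03,0.029,-0.001],[0,0,0]],[[0,0,0],[0,0,0]]])

```text
t: 31.6
tcp_pos: [0.4225, -0.0018, 0.0861]
tcp_rot: [0.018, 0.71, -0.018, 0.703]
force: [-0.9, -1.2, -0.3]
gripper_width: 0.0558
```

Emit:
arm_command(steps=[[[0,0,0],[0,0,0]]])

```text
t: 31.7
tcp_pos: [0.4258, -0.0039, 0.0891]
tcp_rot: [0.018, 0.708, -0.019, 0.706]
force: [0.4, -0.1, 0.5]
gripper_width: 0.0556
```

Run:
```python
from h import *
st()
f=ctrl.grab_frame("wrist");scraps(f);save(f,"w22")
st()
plan([.427,-.006,.004])
f=ctrl.grab_frame("scene");
cv2.imwrite("pics/s22z.png",cv2.resize(f["image"][150:310,260:500][:,:,::-1],None,fx=3.3,fy=3.3,interpolation=2))
```

```text
t 31.7 pos [ 0.4258 -0.0039  0.0891] q [ 0.0184  0.7077 -0.0186  0.706 ] F [ 0.42 -0.12  0.47] w 0.0556
R [[-0.002, 0.052, 0.999], [-0.0, 0.999, -0.052], [-1.0, -0.0, -0.002]] j [-0.036  0.243  2.091 -0.     0.81   0.016]
scrap 2183 [309.  83.] [0.4266 0.076  0.014 ]
scrap 1670 [320. 204.] [ 0.4299 -0.0028  0.014 ]
scrap 53 [513. 281.] [ 0.5664 -0.069   0.014 ]
t 31.75 pos [ 0.4267 -0.0044  0.09  ] q [ 0.0188  0.7069 -0.019   0.7069] F [-0.2  -0.11  0.58] w 0.0555
R [[-0.0, 0.053, 0.999], [-0.0, 0.999, -0.053], [-1.0, -0.0, 0.0]] j [-0.037  0.242  2.09  -0.     0.81   0.017]
[[[0.043, -0.0008, 0.0002], [0.0, 0.0, 0.0]], [[0.043, -0.0007, 0.0002], [0.0, 0.0, 0.0]]]
```

View pics/w22.png

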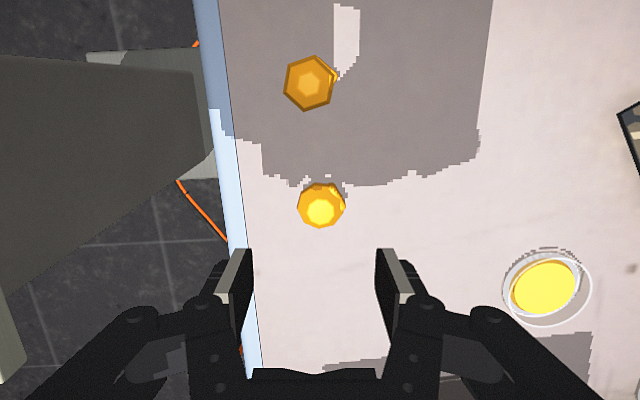

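View pics/s22z.png

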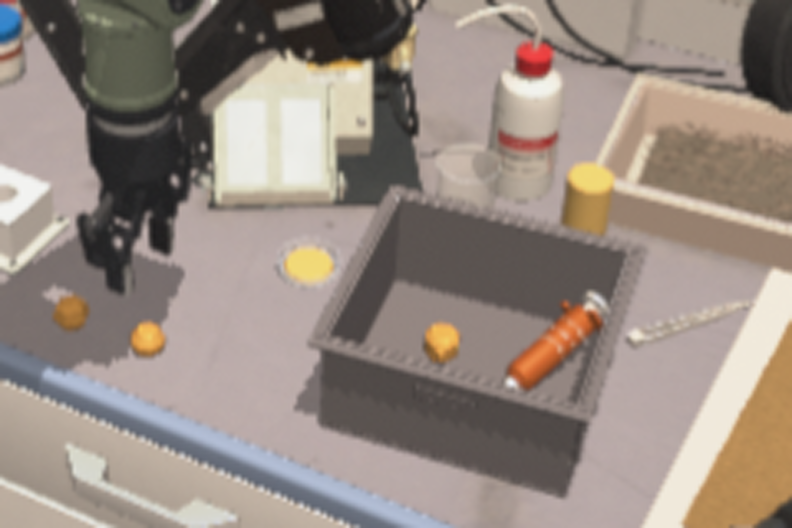

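Emit:
arm_command(steps=[[[0.036,0,0.001],[0,0,0]],[[0.03,0,0],[0,0,0]],[[0.013,0,0],[0,0,0]],[[0.006,0,0],[0,0,0]],[[0,0,0],[0,0,0]]])

```text
t: 32.3
tcp_pos: [0.428, -0.0049, 0.0051]
tcp_rot: [0.02, 0.707, -0.02, 0.707]
force: [-0.7, -0.6, 0.6]
gripper_width: 0.0553
```

Emit:
arm_command(steps=[[[0,0,0],[0,0,0]],[[0,0,0],[0,0,0]],[[0,0,0],[0,0,0]],[[0,0,0],[0,0,0]],[[0,0,0],[0,0,0]]], hand=-1)

```text
t: 32.8
tcp_pos: [0.4283, -0.0045, 0.0063]
tcp_rot: [0.019, 0.706, -0.019, 0.708]
force: [-1.5, -1.7, 5.9]
gripper_width: 0.0313
```

Emit:
arm_command(steps=[[[-0.02,0,0],[0,0,0]],[[-0.04,0,0],[0,0,0]],[[-0.045,0,0],[0,0,0]],[[-0.045,0,0],[0,0,0]],[[-0.04,0,0],[0,0,0]]])

```text
t: 33.3
tcp_pos: [0.4277, -0.0043, 0.1982]
tcp_rot: [0.019, 0.706, -0.019, 0.708]
force: [0.3, 0.5, -0.8]
gripper_width: 0.0312
```

Run:
```python
from h import *
st()
f=ctrl.grab_frame("wrist");save(f,"w23")
plan([.545,-.235,.19],via=[[.425,-.16,.2]])
```

```text
t 33.3 pos [ 0.4277 -0.0043  0.1982] q [ 0.0191  0.7056 -0.0191  0.7081] F [ 0.32  0.55 -0.78] w 0.0312
R [[0.004, 0.054, 0.999], [-0.0, 0.999, -0.054], [-1.0, 0.0, 0.004]] j [-0.037  0.112  1.929  0.     1.098  0.017]
[[[0.001, -0.0389, 0.0005], [0.001, 0.016, -0.0]], [[0.0011, -0.039, 0.0005], [0.0, 0.0, -0.0]], [[0.001, -0.0389, 0.0005], [0.0, 0.0, -0.0]], [[0.001, -0.0389, 0.0005], [0.0, 0.0, -0.0]], [[0.0025, -0.0171, 0.031], [0.0, 0.0, -0.0]]]
[[[0.0025, -0.0171, 0.0309], [0.0, 0.0, -0.0]], [[0.0025, -0.017, 0.031], [0.0, 0.0, -0.0]], [[0.0025, -0.0171, 0.031], [0.0, 0.0, -0.0]]]
```

View pics/w23.png

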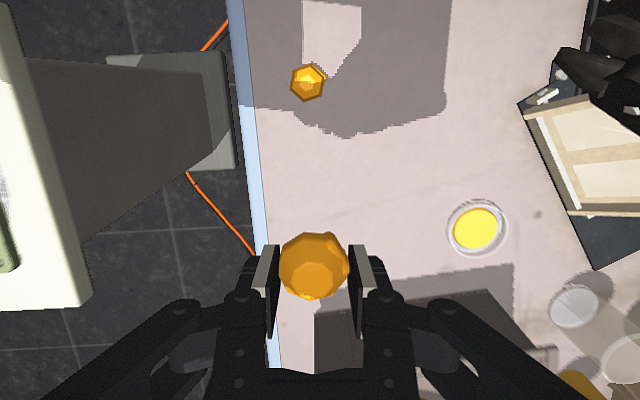

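Emit:
arm_command(steps=[[[0,-0.039,0],[0,0,0]],[[0,-0.039,0],[0,0,0]],[[0,-0.039,0],[0,0,0]],[[0,-0.039,0],[0,0,0]],[[0,-0.017,0.031],[0,0,0]]])

```text
t: 33.85
tcp_pos: [0.4464, -0.181, 0.1957]
tcp_rot: [0.02, 0.707, -0.021, 0.707]
force: [0.5, -0.3, 0.4]
gripper_width: 0.031
```

Emit:
arm_command(steps=[[[0,-0.017,0.031],[0,0,0]],[[0,-0.017,0.031],[0,0,0]],[[0,-0.017,0.031],[0,0,0]],[[0.03,0,0],[0,0,0]],[[0.03,0,0],[0,0,0]]])

```text
t: 34.35
tcp_pos: [0.5408, -0.2356, 0.1352]
tcp_rot: [0.019, 0.706, -0.02, 0.708]
force: [0.0, -0.8, -1.5]
gripper_width: 0.0315
```

Emit:
arm_command(steps=[[[0.03,0,0],[0,0,0]],[[0,0,0],[0,0,0]]])

```text
t: 34.55
tcp_pos: [0.5365, -0.2334, 0.1014]
tcp_rot: [0.02, 0.71, -0.018, 0.704]
force: [-0.4, 0.5, -0.9]
gripper_width: 0.0311
```

Emit:
arm_command(steps=[[[0,0,0],[0,0,0]],[[0,0,0],[0,0,0]],[[0,0,0],[0,0,0]],[[0,0,0],[0,0,0]]], hand=0.3)

```text
t: 34.95
tcp_pos: [0.54, -0.2349, 0.1064]
tcp_rot: [0.019, 0.706, -0.019, 0.708]
force: [0.8, -0.3, -0.2]
gripper_width: 0.0552
```

Emit:
arm_command(steps=[[[-0.03,0,0],[0,0,0]],[[-0.04,0,0],[0,0,0]],[[-0.04,0,0],[0,0,0]],[[0,0,0],[0,0,0]]])

```text
t: 35.35
tcp_pos: [0.5424, -0.236, 0.222]
tcp_rot: [0.017, 0.702, -0.021, 0.711]
force: [-0.6, -0.2, 0.2]
gripper_width: 0.0554
```

Run:
```python
from h import *
o=st()
f=ctrl.grab_frame("scene");scraps(f)
cv2.imwrite("pics/s24z.png",cv2.resize(f["image"][150:310,260:500][:,:,::-1],None,fx=3.3,fy=3.3,interpolation=2))
plan([.4245,.074,.09],via=[[.425,-.15,.2]])
```

```text
t 35.35 pos [ 0.5424 -0.236   0.222 ] q [ 0.0172  0.7024 -0.0209  0.7113] F [-0.59 -0.22  0.24] w 0.0554
R [[0.013, 0.054, 0.998], [-0.006, 0.999, -0.054], [-1.0, -0.005, 0.013]] j [-0.43   0.344  1.55   0.     1.234 -0.376]
scrap 83 [281. 245.] [0.4236 0.0723 0.014 ]
scrap 12 [374. 254.] [ 0.5191 -0.1888  0.014 ]
[[[0.0044, 0.0198, -0.0301], [0.001, 0.008, 0.003]], [[0.0048, 0.0197, -0.0301], [0.0, 0.0, 0.0]], [[0.0047, 0.0197, -0.0301], [0.0, 0.0, 0.0]], [[0.0047, 0.0197, -0.0302], [0.0, 0.0, 0.0]], [[0.0183, 0.0373, -0.0021], [0.0, 0.0, 0.0]]]
[[[0.0184, 0.0373, -0.0021], [0.0, 0.0, 0.0]], [[0.0183, 0.0372, -0.0021], [0.0, 0.0, 0.0]], [[0.0184, 0.0373, -0.0022], [0.0, 0.0, 0.0]], [[0.0183, 0.0373, -0.0021], [0.0, 0.0, 0.0]], [[0.0183, 0.0372, -0.0021], [0.0, 0.0, 0.0]]]
```

View pics/s24z.png

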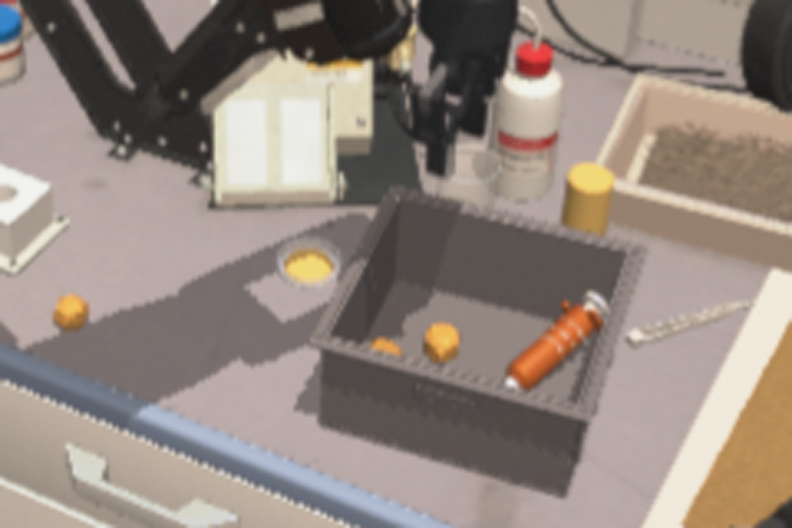

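Two scraps in the tub. Next the last one, at (0.424, 0.074).

Emit:
arm_command(steps=[[[0,0.02,-0.03],[0,0,0]],[[0,0.02,-0.03],[0,0,0]],[[0,0.02,-0.03],[0,0,0]],[[0,0.02,-0.03],[0,0,0]],[[0,0.0373,-0.002],[0,0,0]]])

```text
t: 35.9
tcp_pos: [0.4198, -0.1106, 0.2139]
tcp_rot: [0.02, 0.708, -0.02, 0.706]
force: [1.5, 0.7, 0.5]
gripper_width: 0.0556
```

Emit:
arm_command(steps=[[[0.02,0.0373,-0.002],[0,0,0]],[[0.025,0.0373,-0.002],[0,0,0]],[[0.03,0.0373,-0.002],[0,0,0]],[[0.03,0.0373,-0.002],[0,0,0]],[[0.02,0.0373,-0.002],[0,0,0]]])

```text
t: 36.4
tcp_pos: [0.4218, 0.0771, 0.0876]
tcp_rot: [0.019, 0.708, -0.019, 0.706]
force: [0.1, 0.1, 0.1]
gripper_width: 0.055
```

Emit:
arm_command(steps=[[[0,0,0],[0,0,0]],[[0,0,0],[0,0,0]]])

```text
t: 36.6
tcp_pos: [0.423, 0.0763, 0.0891]
tcp_rot: [0.018, 0.708, -0.018, 0.706]
force: [-0.4, 0.1, 0.4]
gripper_width: 0.0552
```

Run:
```python
from h import *
st()
f=ctrl.grab_frame("wrist");scraps(f);save(f,"w25")
st()
plan([.425,.0745,.005])
```

```text
t 36.6 pos [0.423  0.0763 0.0891] q [ 0.018   0.7077 -0.0185  0.7061] F [-0.38  0.13  0.36] w 0.0552
R [[-0.002, 0.052, 0.999], [-0.001, 0.999, -0.052], [-1.0, -0.001, -0.002]] j [ 0.152  0.249  2.083 -0.     0.812  0.204]
scrap 1693 [320. 206.] [0.4266 0.0766 0.014 ]
t 36.65 pos [0.4237 0.0756 0.0898] q [ 0.0187  0.707  -0.019   0.7067] F [-0.44 -0.06  0.02] w 0.0555
R [[-0.001, 0.053, 0.999], [-0.0, 0.999, -0.053], [-1.0, -0.0, -0.001]] j [ 0.15   0.248  2.082 -0.     0.812  0.204]
[[[0.0424, -0.0005, 0.0007], [0.0, -0.0, 0.0]], [[0.0424, -0.0005, 0.0007], [0.0, -0.0, 0.0]]]
```

View pics/w25.png

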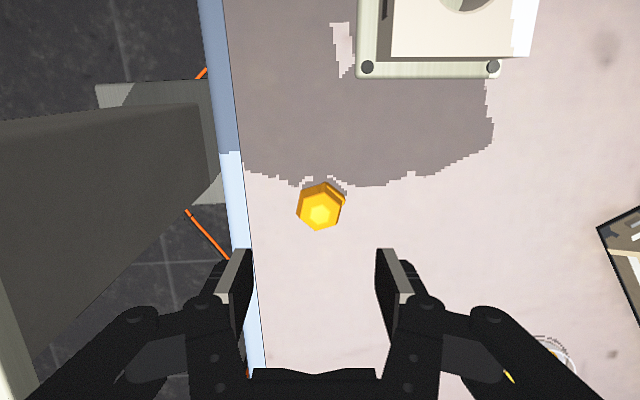

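Emit:
arm_command(steps=[[[0.036,0,0.001],[0,0,0]],[[0.03,0,0],[0,0,0]],[[0.013,0,0],[0,0,0]],[[0.006,0,0],[0,0,0]],[[0,0,0],[0,0,0]]])

```text
t: 37.15
tcp_pos: [0.4251, 0.0749, 0.005]
tcp_rot: [0.02, 0.707, -0.02, 0.707]
force: [-0.7, 0.0, 1.5]
gripper_width: 0.0554
```

Emit:
arm_command(steps=[[[0,0,0],[0,0,0]],[[0,0,0],[0,0,0]],[[0,0,0],[0,0,0]],[[0,0,0],[0,0,0]],[[0,0,0],[0,0,0]]], hand=-1)

```text
t: 37.65
tcp_pos: [0.4255, 0.0756, 0.0063]
tcp_rot: [0.019, 0.706, -0.019, 0.708]
force: [-1.0, -2.0, 5.6]
gripper_width: 0.0319
```

Emit:
arm_command(steps=[[[-0.02,0,0],[0,0,0]],[[-0.04,0,0],[0,0,0]],[[-0.045,0,0],[0,0,0]],[[-0.045,0,0],[0,0,0]],[[-0.04,0,0],[0,0,0]]])

```text
t: 38.15
tcp_pos: [0.425, 0.0758, 0.1983]
tcp_rot: [0.019, 0.706, -0.019, 0.708]
force: [0.6, 0.3, -0.7]
gripper_width: 0.0322
```

Run:
```python
from h import *
st()
plan([.545,-.235,.19],via=[[.425,-.16,.2]])
```

```text
t 38.15 pos [0.425  0.0758 0.1983] q [ 0.0193  0.7056 -0.0189  0.7081] F [ 0.6   0.25 -0.71] w 0.0322
R [[0.004, 0.054, 0.999], [0.001, 0.999, -0.054], [-1.0, 0.001, 0.004]] j [0.15  0.118 1.921 0.    1.099 0.204]
[[[-0.0003, -0.0392, 0.0021], [0.0, 0.0, -0.0]], [[-0.0003, -0.0393, 0.0021], [0.0, 0.0, -0.0]], [[-0.0003, -0.0392, 0.0022], [0.0, 0.0, -0.0]], [[-0.0003, -0.0392, 0.0021], [0.0, 0.0, -0.0]], [[-0.0004, -0.0393, 0.0021], [0.0, 0.0, -0.0]]]
[[[-0.0003, -0.0392, 0.0021], [0.0, 0.0, -0.0]], [[0.0026, -0.0171, 0.031], [0.0, 0.0, -0.0]], [[0.0026, -0.0171, 0.031], [0.0, 0.0, -0.0]], [[0.0026, -0.0171, 0.0309], [0.0, 0.0, -0.0]], [[0.0026, -0.0171, 0.031], [0.0, 0.0, -0.0]]]
```

Emit:
arm_command(steps=[[[0,-0.039,0.002],[0,0,0]],[[0,-0.039,0.002],[0,0,0]],[[0,-0.039,0.002],[0,0,0]],[[0,-0.039,0.002],[0,0,0]],[[0,-0.039,0.002],[0,0,0]]])

```text
t: 38.65
tcp_pos: [0.4241, -0.121, 0.196]
tcp_rot: [0.019, 0.706, -0.019, 0.708]
force: [1.0, 0.2, -0.2]
gripper_width: 0.0321
```

Emit:
arm_command(steps=[[[0,-0.039,0.002],[0,0,0]],[[0,-0.017,0.031],[0,0,0]],[[0,-0.017,0.031],[0,0,0]],[[0,-0.017,0.031],[0,0,0]],[[0,-0.017,0.031],[0,0,0]]])

```text
t: 39.15
tcp_pos: [0.5453, -0.2341, 0.196]
tcp_rot: [0.019, 0.706, -0.019, 0.707]
force: [-0.6, -0.8, 0.2]
gripper_width: 0.032
```

Emit:
arm_command(steps=[[[0.03,0,0],[0,0,0]],[[0.03,0,0],[0,0,0]],[[0.03,0,0],[0,0,0]],[[0,0,0],[0,0,0]]])

```text
t: 39.55
tcp_pos: [0.5417, -0.232, 0.1017]
tcp_rot: [0.02, 0.709, -0.018, 0.704]
force: [-0.4, 0.1, 0.1]
gripper_width: 0.0318
```

Emit:
arm_command(steps=[[[0,0,0],[0,0,0]],[[0,0,0],[0,0,0]],[[0,0,0],[0,0,0]],[[0,0,0],[0,0,0]]], hand=0.3)

```text
t: 39.95
tcp_pos: [0.545, -0.2334, 0.1064]
tcp_rot: [0.019, 0.706, -0.019, 0.708]
force: [-0.6, 0.5, 0.2]
gripper_width: 0.0556
```

Emit:
arm_command(steps=[[[-0.04,0,0],[0,0,0]],[[-0.045,0,0],[0,0,0]],[[-0.045,0,0],[0,0,0]],[[-0.045,0,0],[0,0,0]],[[0,0,0],[0,0,0]]])

```text
t: 40.45
tcp_pos: [0.5472, -0.2343, 0.2882]
tcp_rot: [0.017, 0.702, -0.021, 0.712]
force: [-0.3, -0.2, -0.2]
gripper_width: 0.0556
```

Emit:
arm_command(steps=[[[0,-0.03,-0.02],[0,0,0]],[[0,-0.03,-0.03],[0,0,0]],[[0,-0.03,-0.03],[0,0,0]],[[0,0,-0.03],[0,0,0]],[[0,0,0],[0,0,0]]])

```text
t: 40.95
tcp_pos: [0.4263, -0.3172, 0.28]
tcp_rot: [0.02, 0.707, -0.02, 0.706]
force: [1.5, 0.3, -0.4]
gripper_width: 0.0549
```

Run:
```python
from h import *
o=st()
f=ctrl.grab_frame("scene");scraps(f);disc(f)
cv2.imwrite("pics/s26z.png",cv2.resize(f["image"][140:310,190:490][:,:,::-1],None,fx=2.6,fy=2.6,interpolation=2))
f=ctrl.grab_frame("wrist");save(f,"w26")
f=ctrl.grab_frame("top");save(f,"t26")
for n in("scene","top"):
    g=ctrl.grab_frame(n)
    for d in ctrl.find_in("scrap_1_mid",g): print(n,d,world(d["centre"],g,.013))
```

```text
t 40.95 pos [ 0.4263 -0.3172  0.28  ] q [ 0.0205  0.7074 -0.0201  0.7062] F [ 1.54  0.32 -0.38] w 0.0549
R [[-0.002, 0.057, 0.998], [0.001, 0.998, -0.057], [-1.0, 0.0, -0.002]] j [-6.610e-01  2.230e-01  1.574e+00 -1.000e-03  1.346e+00 -6.040e-01]
scrap 19 [382. 243.] [ 0.5708 -0.1906  0.014 ]
scrap 15 [373. 253.] [ 0.5196 -0.1865  0.014 ]
scene {'centre': [258.7, 163.9], 'score': 0.4} [0.74922705 0.38340801 0.013     ]
top {'centre': [338.9, 201.3], 'score': 0.15} [ 0.59043283 -0.081461    0.013     ]
```

View pics/s26z.png

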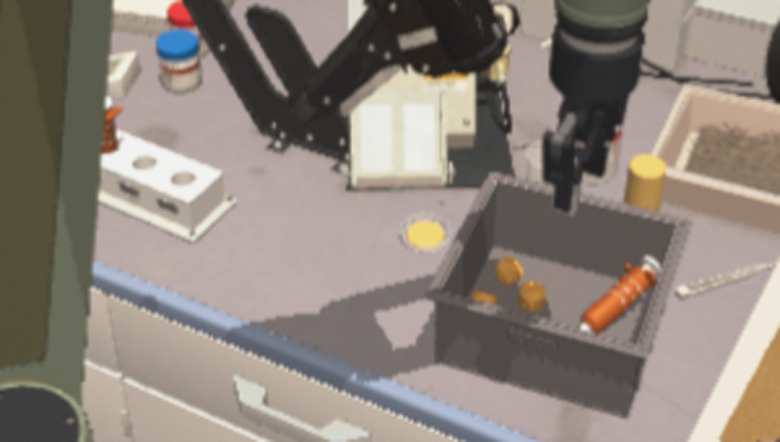

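View pics/w26.png

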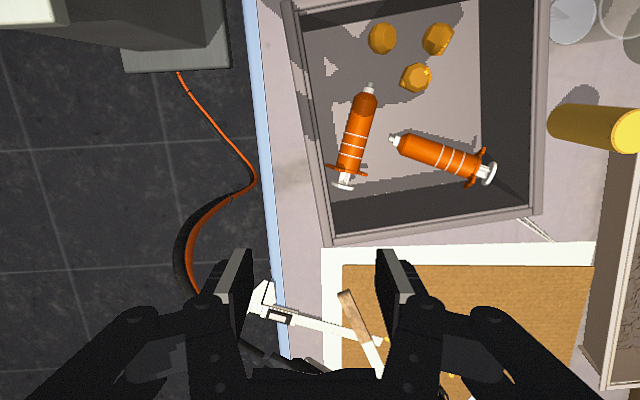

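View pics/t26.png

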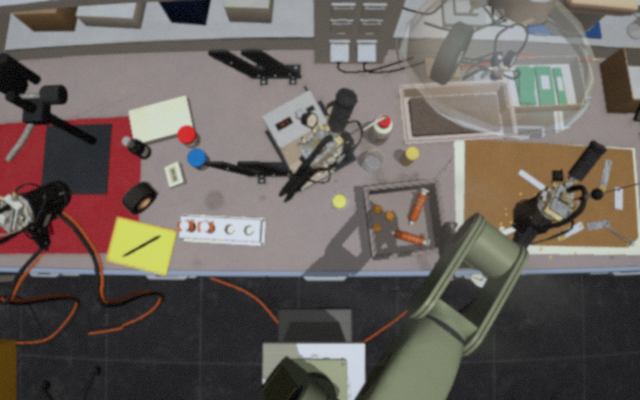

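Run:
```python
from h import *
for n in("top0","scene0","t26"):
    im=cv2.imread(f"pics/{n}.png");h=cv2.cvtColor(im,cv2.COLOR_BGR2HSV)
    m=cv2.inRange(h,(10,130,110),(28,255,255));k,l,s,c=cv2.connectedComponentsWithStats(m)
    print(n,[(np.round(c[i]).tolist(),int(s[i,4])) for i in range(1,k) if s[i,4]>12])
f=ctrl.grab_frame("top");disc(f,lo=.1,box=(.46,.55,.28,.43));st()
```

```text
top0 [([519.0, 161.0], 2031), ([619.0, 167.0], 479), ([592.0, 178.0], 193), ([506.0, 184.0], 23), ([613.0, 212.0], 865), ([534.0, 193.0], 20), ([578.0, 194.0], 17), ([127.0, 231.0], 253), ([510.0, 222.0], 19), ([191.0, 226.0], 32), ([211.0, 227.0], 27), ([230.0, 228.0], 24), ([250.0, 229.0], 18), ([544.0, 235.0], 39), ([583.0, 239.0], 173), ([608.0, 239.0], 127), ([315.0, 253.0], 58), ([337.0, 252.0], 52), ([290.0, 254.0], 58)]
scene0 [([500.0, 48.0], 251), ([364.0, 169.0], 15), ([215.0, 183.0], 99), ([165.0, 184.0], 152), ([230.0, 189.0], 79), ([244.0, 194.0], 99), ([259.0, 200.0], 103), ([159.0, 193.0], 21), ([167.0, 196.0], 44), ([438.0, 210.0], 206), ([351.0, 228.0], 23), ([509.0, 271.0], 2930), ([281.0, 244.0], 72), ([304.0, 253.0], 72), ([325.0, 259.0], 86), ([601.0, 272.0], 23), ([598.0, 323.0], 6429)]
t26 [([519.0, 161.0], 2013), ([620.0, 167.0], 445), ([594.0, 174.0], 201), ([546.0, 180.0], 32), ([508.0, 187.0], 13), ([613.0, 213.0], 769), ([578.0, 194.0], 14), ([417.0, 208.0], 96), ([377.0, 209.0], 48), ([389.0, 216.0], 62), ([506.0, 215.0], 13), ([127.0, 231.0], 250), ([502.0, 222.0], 18), ([510.0, 221.0], 24), ([192.0, 226.0], 19), ([211.0, 227.0], 18), ([377.0, 228.0], 48), ([546.0, 235.0], 39), ([596.0, 239.0], 307), ([410.0, 237.0], 110), ([101.0, 292.0], 14)]
disc 90 [0.5058 0.3778 0.1191] [0.5073 0.381 ] z [0.1204 0.1231] [184. 226.]
disc 89 [0.5023 0.319  0.1188] [0.5001 0.3229] z [0.1199 0.1238] [204. 227.]
t 41.35 pos [ 0.4305 -0.3167  0.2796] q [ 0.0188  0.7069 -0.0186  0.7068] F [-0.41 -0.18 -0.04] w 0.0554
R [[-0.0, 0.053, 0.999], [0.0, 0.999, -0.053], [-1.0, 0.0, -0.0]] j [-0.656  0.228  1.569  0.     1.345 -0.603]
```

```bash
python3 -c "
from h import *
print(ctrl.close_job())"
```

```text
the job is handed in; nothing more can be done
None
```

I tested all four syringes, put the two clogged ones and all three adhesive scraps in the tub, and handed the job in at about 41 s of the 210 s.

| Syringe (by y position) | Result | Where it is now |
|---|---|---|
| y ≈ 0.378 m | Ran fully home | Standing in the rack, disc top at 0.122 m |
| y ≈ 0.318 m | Ran fully home | Standing in the rack, disc top at 0.122 m |
| y ≈ 0.258 m | Firm stop at about 20 mm, 12 N | In the tub |
| y ≈ 0.197 m | Firm stop at about 22 mm, 13 N | In the tub |

- **Force:** every plunger slid at about 3 N. The highest push I read was 16 N, seating the first syringe at the end of its stroke.
- **Scraps:** one of the three was knocked about 5 cm aside during the run. I measured it again before picking it up.
- **Last checks:** the final wrist and top views show both syringes and all three scraps lying in the tub. A colour search found no fourth scrap on the bench. The scrap detector's two remaining hits had low scores and, from their positions, were the jar and the petri dish.
- **Disagreement with the data:** the closed fingertips were level with the reported TCP, not 22 mm ahead of it, so I set the push and grasp heights from the camera depth instead. As a result, the first approach took a few extra looks.

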